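# Flip the hex key and tighten the clamp screw with its long arm

## Task

The big hex key stands with its long arm in the socket of the clamp's stiff screw. Draw it out, flip it round and push its short arm fully home in the same socket so that the long arm becomes a lever out to the right as you face the screw head; then press the long arm down to tighten the screw until it comes up against its stop, and let go, leaving the key in the screw. Do not knock over or push away the oil can or the yellow screwdriver.

Things in the scene. Friction and masses are not known exactly. Their poses are not given: they have to be found in the camera images.
- clamp: Blue split clamp block, 58 (x) x 56 (y) mm, 178 mm tall, fixed on a foot 150 x 100 x 16 mm; a 34 mm steel bar sticks out of its +y side, 79 mm from the middle. Origin on the bench under the block. x points level from the screw's side to the back, i.e. INTO the socket; y is to the left as one faces the screw head; z up. Front face at x = -29 mm; screw head 34 mm wide, 36 mm proud, axis 155 mm up
- socket_mouth (a point): Centre of the mouth of the screw's hexagonal socket, on the end face of the head; axes as the clamp's (x into the socket). The socket is 18 mm across flats with a flared mouth, 30 mm deep; with the screw at 0 it has corners straight up and down
- socket_floor (a point): Centre of the floor of the socket, 30 mm inside the mouth; axes as the clamp's
- screw (a joint): Turn of the screw, rad: 0 at the start, grows as it is tightened (clockwise facing the head: a lever on the clamp's -y side goes down); hard stop at 0.6. Stiff: 0.6 N m of friction holds it where it is left, also under the hanging key. About 5 N down at the end of the long arm turns it; the key has up to about 0.15 rad of play in the socket first
- hex_key: Loose L-shaped dark steel hex key, 17 mm across flats, 0.2 kg. Origin where the arms' centre lines meet; long arm along +x, short arm along +y. Corners at +-z, flats facing sideways in the plane of the L; bend radius 18 mm; balance point (55, 7, 0) mm. At the start its axes lie along the clamp's, drooping a few degrees, the long arm about 28 mm in the socket
- long_tip (a point): Centre of the end of the key's long arm, 152 mm from the key's origin; the end is chamfered over 4 mm
- short_tip (a point): Centre of the end of the key's short arm, 55 mm from the key's origin; the end is chamfered over 4 mm. Turning the drawn-out key 90 degrees clockwise seen from above points the short arm into the socket and the long arm to the clamp's -y side, its flats then right for the socket
- oil_can: Red oil can with a thin curved spout, 156 mm tall, 59 mm wide, standing loose; leave alone. Origin at the centre of its base
- screwdriver: Screwdriver with a yellow handle, 170 mm long, 27 mm thick, lying loose; leave alone. Origin at its middle, on the bench

How it is judged:
By the outcome, as a careful person would: the job done as asked, in the order asked, and still so for the second after the job is handed in, with the robot touching nothing.
It also fails if it takes over 54 s, if anything falls off the work surface, if the arm or the gripper's body presses on something with over 40 N, if the wrist force passes 120 N, or if a joint passes its speed limit or range.

## Robot

A 6-joint arm with a two-finger parallel gripper is mounted at the origin on the work surface; the furniture and walls round the work are solid. World frame = base frame: x ahead of the robot, y to its left, z up, the work surface at z = 0. Lengths are in m, angles in degrees, forces in N, time in s.
With the tool pointing down it reaches from about 0.25 to 0.85 m from the base axis. Payload 12.5 kg.
Tool frame: the origin (TCP) lies midway between the tips of the shut fingers; the grasp point (between the pads) lies robot.grip_point_offset behind it (robot.grip_point_offset is the distance from the TCP to the grasp point, in m); z points along the fingers, x is the direction in which the jaws open and shut, and the axes are right-handed (so a half turn about z gives the same grasp; the last joint's range is limited). The gripper opens to 93 mm and grips with 3 to 60 N. Pads are 15 mm wide; open, the fingers measure 128 mm over their backs; the gripper's body (75 mm by 188 mm) begins 65 mm behind the grasp point.
Start: joints at [63.793, 20.094, 94.641, -0, 65.266, -4.847], TCP at [0.2, 0.512, 0.219] pointing down, gripper open.
Joint ranges: [-157.81, 157.81], [-45, 120.19], [0.68, 151.7], [-89.99, 269.99], [4.06, 180], [-164.3, 164.3]. Speed limits (degrees/s): [127.2, 127.2, 159.86, 180, 180, 180].

## Interface

Orientations are given as a 3x3 rotation matrix whose columns are the frame's x, y, z axes.
In Python, from workcell import status, optics, robot, models gives the robot as it stands.
- The arm moves only by the tool send_rows, never from a script. Its argument "deltas" is a list of rows, each a list of 7 numbers: the turn, a rotation vector about the tool's x, y, z in units of 5 degrees (1.0 is 5 degrees), then the shift along the tool's x, y, z in units of 40 mm (1.0 is 40 mm), then the closure, from 0 (fully open) to 1 (shut). In form: [[ax, ay, az, tx, ty, tz, gripper], ...]. A call has 1 to 8 rows; each row is the pose to reach, as a shift and turn from the pose measured when the call began, along the tool's axes at that moment; what a row does not reach only later rows make up. A row lasts 1/12 s, in which the tool goes at most 41.7 mm and 7.16 degrees, less where a joint would pass 70% of its speed; a pose out of reach is approached as far as the arm can. A call with a gripper value outside its range is refused whole. The fingers move at their own pace and stop on an object; "force" is the grip in N (left out, the last holds). Time passes only in rows, so rows that repeat a pose let the fingers close. It gives the time, the measured TCP pose, the force and the opening at its end, in the units of the state.
- status.observe(): the state, without advancing time (a new reading comes with each control period).
- optics.grab_frame(name): name is "scene" or "side" or "wrist"; returns a dict with "image" (480x640x3 uint8, red, green, blue), "intrinsics" (3x3 intrinsics, pixels), "rvec" (rotation vector, rad) and "tvec" (3), from world to camera coordinates, as OpenCV has them; the wrist camera has in their place "hand_eye" (4x4, takes a point from camera to tool coordinates, whose origin is the TCP and whose axes are the tool frame's). Camera axes: x right, y down, z forward; pixel columns grow to the right and rows downward; lengths in m; the calibration is good to about 2 mm. The wrist camera is an equidistant fisheye: a pixel r from the principal point sees the ray r / f radians off the axis. A picture is of the moment at which its call begins: read the wrist's pose just before it. There is no depth.
- robot.close_job(): hands the job in, once; it reports no verdict.
Trained networks look in a picture, given as the dict that the camera call returned (one of the last four; its "shot" number tells which), for a name from the list of things; names that differ only in an ending like _2 or _b are one class to them, and where a whole thing is asked for, a point or a joint stands for the part that bears it (a point fixed in the world has none). Each returns a list of dicts, best first, with "confidence" (0 to 1); they miss things now and then, are a little off and sometimes report something else, mostly with a low value. They report only what shows in the picture. A call takes as long as a camera call.
- models.outline_of(picture, target): "region" (480x640 bool, what is visible of it) and "box" ([left, top, right, bottom] in pixels, round what is visible of it).
The state is a dict: "t": time; "joint_pos": joint angles; "qd": joint speeds; "joint_efforts": joint torques, N m; "position": TCP position; "tcp_rot": TCP orientation; "ft_force": force on the tool from outside, world axes, zero at the start; "torque": the same for the moment, N m; "finger_gap": finger opening in m.
Only numpy, scipy, OpenCV 4.12 (cv2) and the standard library are available. Lean on these libraries where they do the work, as an engineer would, in place of code of your own. Each camera call takes 0.05 s, during which the arm holds its last target.

## Working session

There is one attempt and no reset: what is moved stays moved. The work goes in short steps, Python scripts to look and compute and a tool call to move; the robot and the scene stay as the last step left them, time stands still between calls to the robot, and variables do not carry over. Pictures are saved under pics/ and viewed, and the job is handed in when it is done.

Besides the shell and the picture viewer there is one more tool, called after "Emit:" as name(argument=value, ...), one argument or row to a line, values as JSON. send_rows: Moves the arm, as the interface text tells. Its arguments: {"type":"object","properties":{"deltas":{"type":"array","items":{"type":"array","items":{"type":"number"}}},"force":{"type":"number"}},"required":["deltas"]}

```bash
mkdir -p pics; ls; python3 - <<'E'
from workcell import status, optics, robot, models
import cv2,numpy as np
s=status.observe(); print(s); print(robot.grip_point_offset)
for n in ["scene","side","wrist"]:
    p=optics.grab_frame(n); cv2.imwrite(f"pics/{n}0.png",p["image"][:,:,::-1])
    print(n,{k:v for k,v in p.items() if k!="image"})
    for t in ["clamp","hex_key","oil_can","screwdriver"]:
        print(t,[(round(d["confidence"],2),d["box"]) for d in models.outline_of(p,t)][:2])
E
```

```text
pics
{'t': 0.0, 'joint_pos': array([ 6.37912740e+01,  2.01241004e+01,  9.46771541e+01,  1.13139877e-04,
        6.52676562e+01, -4.84641077e+00]), 'qd': array([ 0.07603949, -0.06662134, -0.0347797 , -0.0397282 ,  0.09866344,
        0.1338885 ]), 'joint_efforts': array([-1.85103909e-04, -4.97350252e+01, -2.85244453e+01,  6.98099518e-02,
        2.60333670e-02, -6.33067248e-05]), 'position': array([0.2001556 , 0.51190347, 0.21810235]), 'tcp_rot': array([[ 3.64264780e-01,  9.31295273e-01, -5.32781198e-04],
       [ 9.31294655e-01, -3.64265155e-01, -1.07827718e-03],
       [-1.19826807e-03, -1.03397882e-04, -9.99999277e-01]]), 'ft_force': array([-0.23737849,  0.2016002 ,  0.12453292]), 'torque': array([ 0.00566409, -0.00271246,  0.02375222]), 'finger_gap': 0.09282530548038569}
0.0188
scene {'intrinsics': array([[511.26170372,   0.        , 326.17279319],
       [  0.        , 511.26170372, 236.15926256],
       [  0.        ,   0.        ,   1.        ]]), 'rvec': array([ 1.91154917, -0.70977867,  0.42960347]), 'tvec': array([-0.36512691,  0.23393073,  0.95796989]), 'shot': 1}
clamp [(0
[... 591 characters left out ...]
.2, 304.2, 409.3, 370.8])]
screwdriver [(0.83, [331.0, 300.7, 363.0, 326.2])]
wrist {'intrinsics': array([[371.64829954,   0.        , 312.85722642],
       [  0.        , 371.64829954, 234.39799499],
       [  0.        ,   0.        ,   1.        ]]), 'hand_eye': array([[ 9.99999895e-01,  3.85903602e-04, -2.45702306e-04,
        -1.58851042e-04],
       [-2.99528057e-04,  9.58241680e-01,  2.85959426e-01,
        -7.93719391e-02],
       [ 3.45794963e-04, -2.85959323e-01,  9.58241695e-01,
        -1.66486212e-01],
       [ 0.00000000e+00,  0.00000000e+00,  0.00000000e+00,
         1.00000000e+00]]), 'shot': 3}
clamp [(0.68, [169.1, 422.3, 242.9, 444.6])]
hex_key []
oil_can []
screwdriver []
```

View pics/scene0.png

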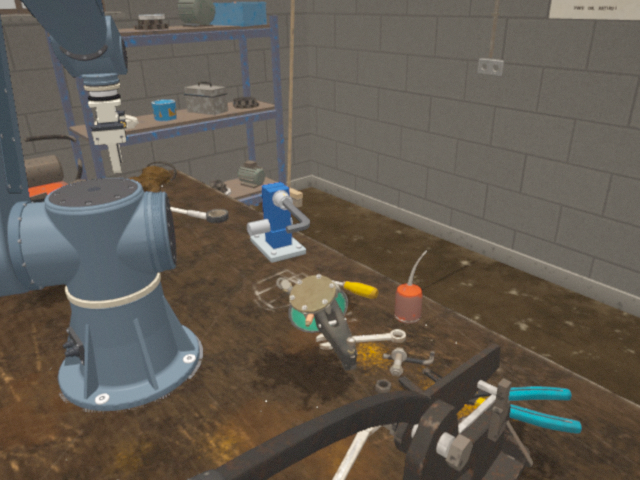

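View pics/side0.png

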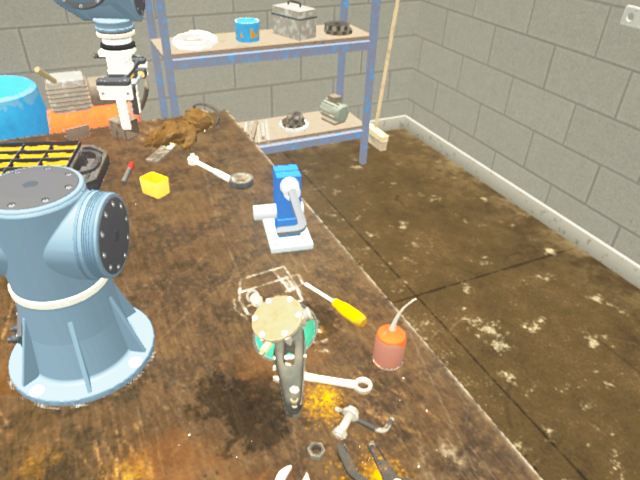

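View pics/wrist0.png

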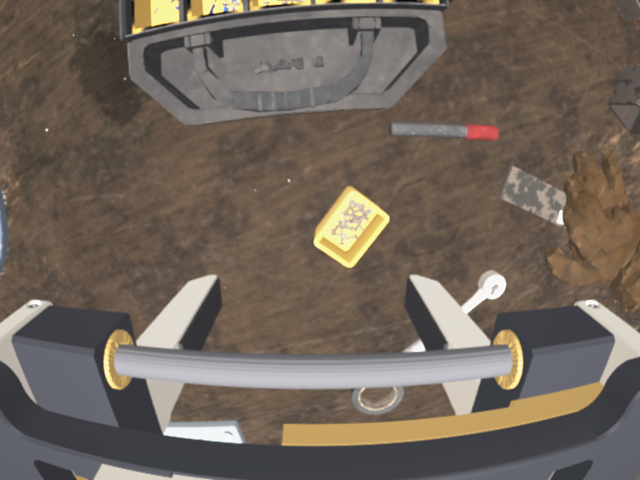

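```bash
python3 - <<'E'
import cv2
for n,(x0,y0,x1,y1) in {"scene":(220,150,440,350),"side":(220,140,440,390)}.items():
    im=cv2.imread(f"pics/{n}0.png")[y0:y1,x0:x1]
    s=min(800/(x1-x0),600/(y1-y0)); s=int(s*2)/2
    cv2.imwrite(f"pics/{n}0c.png",cv2.resize(im,None,fx=s,fy=s,interpolation=cv2.INTER_CUBIC)); print(n,s)
E
```

```text
scene 3.0
side 2.0
```

```bash
python3 - <<'E'
import cv2
for n,(x0,y0,x1,y1) in {"scene":(230,170,330,270),"side":(235,155,335,255)}.items():
    im=cv2.imread(f"pics/{n}0.png")[y0:y1,x0:x1]
    cv2.imwrite(f"pics/{n}0d.png",cv2.resize(im,None,fx=6,fy=6,interpolation=cv2.INTER_CUBIC))
E
```

```text
(no output)
```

View pics/scene0d.png

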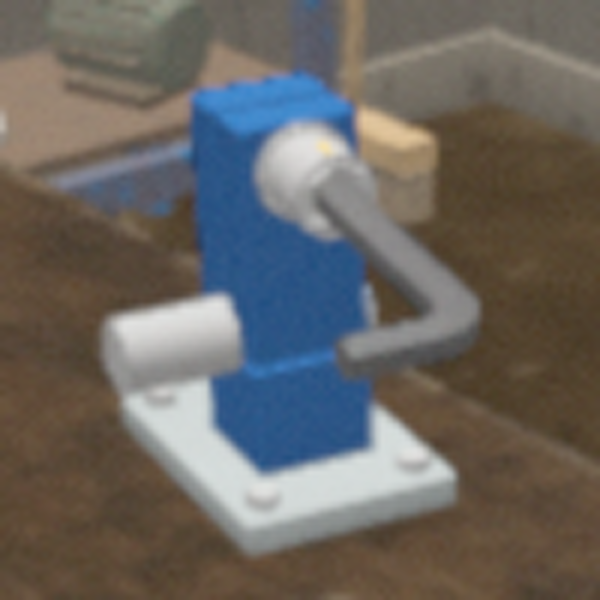

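View pics/side0d.png

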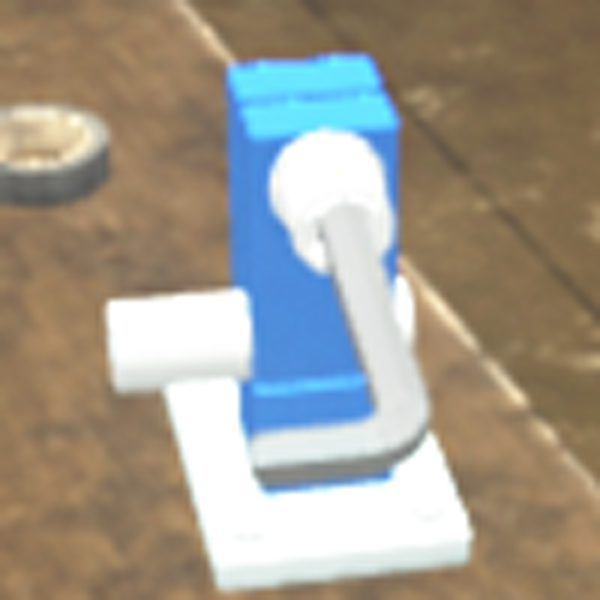

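```bash
cat > h.py <<'E'
import numpy as np, cv2
from scipy.optimize import least_squares
from scipy.spatial.transform import Rotation as R
CAM={'scene':(np.array([[511.26170372,0,326.17279319],[0,511.26170372,236.15926256],[0,0,1.]]),np.array([1.91154917,-0.70977867,0.42960347]),np.array([-0.36512691,0.23393073,0.95796989])),
'side':(np.array([[524.19665056,0,312.74013476],[0,524.19665056,251.10585119],[0,0,1.]]),np.array([2.15940556,-0.45257447,0.26176853]),np.array([-0.41817259,0.18128596,0.96022561]))}
def proj(n,P):
    K,r,t=CAM[n]; return cv2.projectPoints(np.atleast_2d(P).astype(float),r,t,K,None)[0].reshape(-1,2)
KW=np.array([[371.64829954,312.85722642],[371.64829954,234.39799499]])
HE=np.array([[ 9.99999895e-01,3.85903602e-04,-2.45702306e-04,-1.58851042e-04],[-2.99528057e-04,9.58241680e-01,2.85959426e-01,-7.93719391e-02],[3.45794963e-04,-2.85959323e-01,9.58241695e-01,-1.66486212e-01],[0,0,0,1]])
def wproj(p,Rt,P):
    P=np.atleast_2d(P); c=((P-p)@Rt-HE[:3,3])@HE[:3,:3]
    th=np.arctan2(np.hypot(c[:,0],c[:,1]),c[:,2]); ph=np.arctan2(c[:,1],c[:,0])
    return np.c_[KW[0,1]+KW[0,0]*th*np.cos(ph),KW[1,1]+KW[1,0]*th*np.sin(ph)]
def Rz(a): return R.from_euler('z',a).as_matrix()
def clampT(q,P): return np.atleast_2d(P)@Rz(q[2]).T+np.array([q[0],q[1],0])
def cmd(s,p2,R2):
    """units from state s to target pose"""
    p,Rt=s['position'],s['tcp_rot']
    rv=np.degrees(R.from_matrix(Rt.T@R2).as_rotvec())/5; tv=Rt.T@(np.array(p2)-p)/.04
    return np.r_[rv,tv]
E
python3 - <<'E'
from h import *
o=[]
H=.178
b=lambda x,y,z:(x,y,z)
obs=[('scene',(-.029,-.028,H),(289.2,189.2)),('scene',(-.029,.028,H),(269.7,193)),('scene',(.029,.028,H),(262,185.8)),
('side',(-.029,.028,H),(275.8,177.5)),('side',(-.029,-.028,H),(301.3,175.3)),('side',(.029,.028,H),(273,166.3)),('side',(.029,-.028,H),(298,164.2)),
('scene',(-.075,.05,0),(271.7,262)),('scene',(-.075,-.05,0),(306.2,253.7)),('side',(-.075,.05,0),(271.7,253)),('side',(-.075,-.05,0),(313,249.2))]
def f(q): return np.concatenate([proj(n,clampT(q,P))[0]-u for n,P,u in obs])
best=min((least_squares(f,[.6,.3,a],loss='soft_l1') for a in np.arange(-3,3,.5)),key=lambda r:r.cost)
q=best.x;print(q,np.degrees(q[2]),best.cost);print(f(q).reshape(-1,2).round(1))
np.save('q0.npy',q)
print('mouth',clampT(q,[(-.065,0,.155)]))
for n in ['scene','side']:
  print(n,proj(n,clampT(q,[(-.065,0,.155),(-.065+.028-.152,0,.155-.124*np.sin(np.radians(4))),(-.065+.028-.152,.055,.145)])))
# oil can, screwdriver on plane
from workcell import models
def plane(n,u,z):
    K,r,t=CAM[n];Rm=cv2.Rodrigues(r)[0];d=Rm.T@np.linalg.inv(K)@np.array([*u,1]);c=-Rm.T@t;return c+d*(z-c[2])/d[2]
print('can',plane('scene',(408,303),.05),plane('side',(390,350),.04))
print('sd',plane('scene',(358,289),.0135),plane('side',(335,304),.0135), plane('side',(363,320),.0135),plane('side',(305,285),.01))
E
```

```text
[0.48373869 0.20374676 1.33228962] 76.33457206745236 13.210172692181668
[[ 0.6 -2.5]
 [-0.7 -2.6]
 [-1.1 -2.3]
 [ 0.5 -0.6]
 [ 0.3 -0.2]
 [ 0.  -1.3]
 [-0.7 -0.7]
 [-0.   1.4]
 [ 1.3  1.1]
 [-0.8  2.8]
 [ 0.4  2.6]]
mouth [[0.46838232 0.14058679 0.155     ]]
scene [[285.41873718 201.71688039]
 [306.42184106 222.79703845]
 [284.03851142 228.09154539]]
side [[291.52872306 193.20554588]
 [301.05950649 227.55109876]
 [273.53810081 230.44507222]]
can [ 0.47614249 -0.25938988  0.05      ] [ 0.49344415 -0.25191062  0.04      ]
sd [ 0.47981002 -0.10958766  0.0135    ] [ 0.47247859 -0.07857473  0.0135    ] [ 0.50207307 -0.14191385  0.0135    ] [0.44254767 0.00396924 0.01      ]
```

```bash
cat > go.py <<'E'
import sys
from h import *
from workcell import status
def tgt(a,x,y,z,pitch=0,roll=0):
    """tool down, x axis at world angle a deg; then tool-frame rotation pitch about tool x, roll about tool y"""
    c,s=np.cos(np.radians(a)),np.sin(np.radians(a))
    R0=np.array([[c,s,0],[s,-c,0],[0,0,-1.]])
    return np.array([x,y,z]),R0@R.from_euler('xyz',[pitch,roll,0],degrees=True).as_matrix()
if __name__=='__main__':
    v=list(map(float,sys.argv[1:]))
    print(cmd(status.observe(),*tgt(*v)).round(3).tolist())
E
python3 go.py -13.7 .452 .0735 .29
```

```text
[-0.0, -0.0, 16.468, -7.923, 9.855, -1.784]
```

Emit:
send_rows(
  deltas=[
    [1,0,1,0,0,-0.6,0],
    [0,0,2,-1,1.2,-1.5,0],
    [0,0,4,-2,2.4,-1.78,0],
    [0,0,6,-3,3.7,-1.78,0],
    [0,0,8,-4,5,-1.78,0],
    [0,0,10,-5,6.2,-1.78,0],
    [0,0,12,-6,7.4,-1.78,0],
    [0,0,14,-6.8,8.5,-1.78,0],
  ],
)

```text
t: 1.42
position: [0.3417, 0.264, 0.2873]
tcp_rot: [[0.964, 0.264, 0.001], [0.264, -0.964, 0.001], [0.001, -0.0, -1.0]]
ft_force: [1.5, 1.5, -0.4]
finger_gap: 0.093
```

```bash
python3 go.py -13.7 .452 .0735 .29
```

```text
[-0.006, -0.009, 5.807, 1.401, 5.322, -0.067]
```

Emit:
send_rows(
  deltas=[
    [0,0,1.2,0.25,0.9,0,0],
    [0,0,2.4,0.5,1.9,0,0],
    [0,0,3.6,0.8,2.9,-0.07,0],
    [0,0,4.8,1.1,3.9,-0.07,0],
    [0,0,5.8,1.4,4.8,-0.07,0],
    [0,0,5.8,1.4,5.32,-0.07,0],
    [0,0,5.8,1.4,5.32,-0.07,0],
    [0,0,5.8,1.4,5.32,-0.07,0],
  ],
)

```text
t: 2.08
position: [0.452, 0.0729, 0.29]
tcp_rot: [[0.971, -0.238, 0.0], [-0.238, -0.971, 0.001], [0.0, -0.001, -1.0]]
ft_force: [-0.4, 0.3, 0.5]
finger_gap: 0.093
```

```bash
cat > shot.py <<'E'
import sys,pickle
from h import *
from workcell import status,optics
s=status.observe(); p=optics.grab_frame(sys.argv[1]); nm=sys.argv[2]
cv2.imwrite(f"pics/{nm}.png",p["image"][:,:,::-1]); pickle.dump((s,p),open(f"{nm}.pkl","wb"))
print(round(s['t'],2),s['position'].round(4),s['tcp_rot'].round(4).tolist(),s['ft_force'].round(2),round(s['finger_gap'],4))
E
python3 shot.py wrist w1
```

```text
2.08 [0.452  0.0729 0.29  ] [[0.9712, -0.2382, 0.0004], [-0.2382, -0.9712, 0.0006], [0.0002, -0.0007, -1.0]] [-0.38  0.34  0.46] 0.093
```

View pics/w1.png

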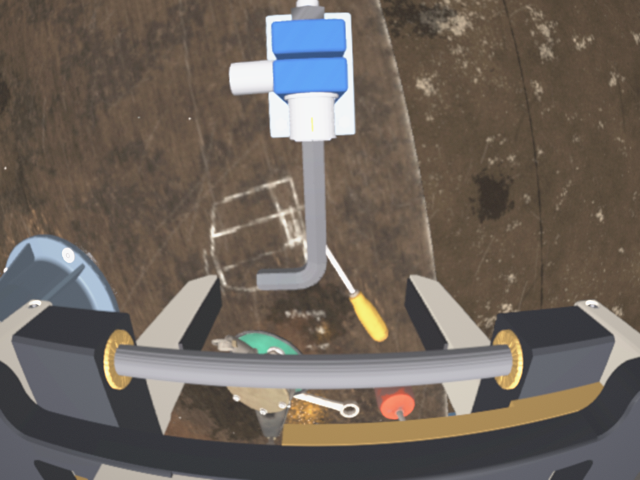

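```bash
python3 - <<'E'
import cv2
im=cv2.imread("pics/w1.png")
cv2.imwrite("pics/w1c.png",cv2.resize(im[0:150,215:365],None,fx=4,fy=4,interpolation=cv2.INTER_CUBIC))
cv2.imwrite("pics/w1d.png",cv2.resize(im[130:300,235:375],None,fx=3.5,fy=3.5,interpolation=cv2.INTER_CUBIC))
E
```

```text
(no output)
```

View pics/w1c.png

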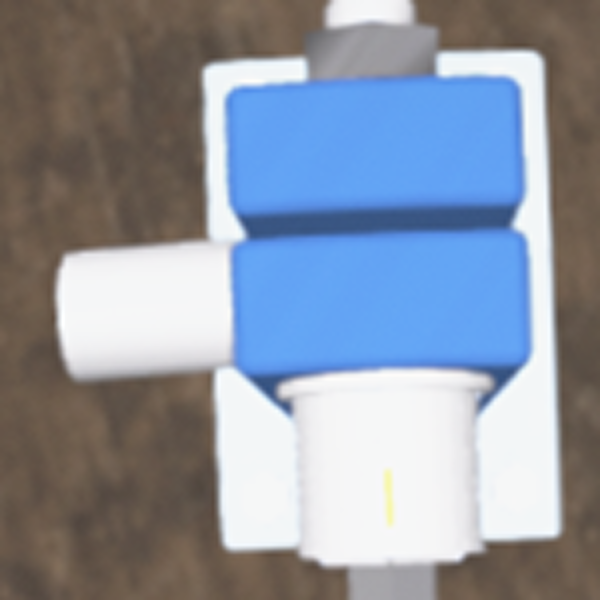

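View pics/w1d.png

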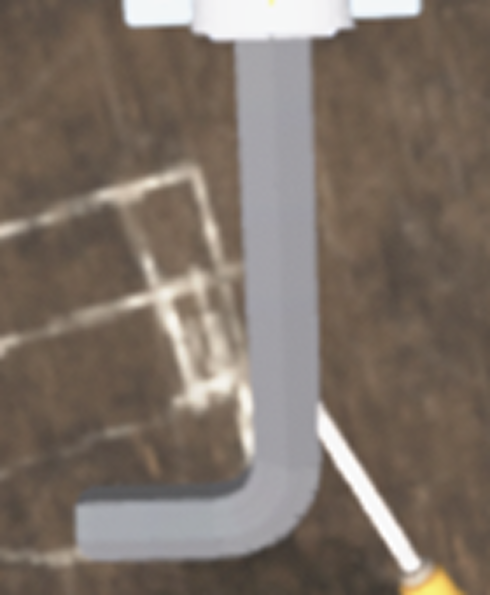

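```bash
cat > fit1.py <<'E'
from h import *
import pickle
s,p=pickle.load(open('w1.pkl','rb')); tp,tR=s['position'],s['tcp_rot']
H=.178
C=[((.029,.028,H),(272,21.2)),((.029,-.028,H),(345.5,19.5)),((-.029,.028,H),(273.7,92.5)),((-.029,-.028,H),(347.5,90)),
((-.075,.05,.016),(270.7,137.5)),((-.075,-.05,.016),(355.5,134.2)),((.075,.05,.016),(266.2,16.2)),((.075,-.05,.016),(350.7,13)),
((-.065,.017,.155),(290.5,140)),((-.065,-.017,.155),(335.5,138))]
def f(q): return (wproj(tp,tR,clampT(q,[c[0] for c in C]))-np.array([c[1] for c in C])).ravel()
r=least_squares(f,np.load('q0.npy'),loss='soft_l1');q=r.x
print(q,np.degrees(q[2]));print(f(q).reshape(-1,2).round(1))
np.save('q1.npy',q)
# key: tip depth d, droop, yaw err, lateral of tip, z of tip
def kpose(k):
    Rk=Rz(q[2])@R.from_euler('zy',[k[2],-k[1]]).as_matrix()   # droop: origin lower than tip -> x axis points up
    tip=clampT(q,[(-.065+k[0],k[3],.155+k[4])])[0]
    return tip-Rk@np.array([.152,0,0]),Rk
e=8.5e-3;zz=4.9e-3
def pl(k,pts):
    o,Rk=kpose(k);return wproj(tp,tR,np.array(pts)@Rk.T+o)
def g(k):
    res=[]
    for sgn,us in ((1,[(302.4,141.4),(306.4,250)]),(-1,[(323.9,141.4),(326.1,250)])):
        L=pl(k,[(x,sgn*e,zz) for x in np.linspace(.01,.13,50)])
        for u in us: res.append(np.interp(u[1],L[::-1,1] if L[0,1]>L[-1,1] else L[:,1],L[::-1,0] if L[0,1]>L[-1,1] else L[:,0])-u[0])
    t=pl(k,[(-e,.03,zz)])[0]; res.append(t[1]-289)
    t=pl(k,[(0,.055,zz)])[0]; res.append(t[0]-257)
    res+= [(k[0]-.028)/.001, k[3]/.001,(k[4])/.001]
    return np.array(res)
r=least_squares(g,[.028,.07,0,0,0]);k=r.x
print('key',k,'droop',np.degrees(k[1]),'yaw',np.degrees(k[2]),g(k).round(2)); print(kpose(k)[0])
for n in ('scene','side'):
    print(n,proj(n,kpose(k)[0]), proj(n,kpose(k)[0]+kpose(k)[1]@[0,.055,0]))
o,Rk=kpose(k);print('grasp@55,75',o+Rk@[.055,0,0],o+Rk@[.075,0,0])
np.save('key1.npy',np.c_[o,Rk])
E
python3 fit1.py
```

```text
[0.4816696  0.20480464 1.36578537] 78.25373716646261
[[-1.4 -2.2]
 [ 0.5 -3.3]
 [-0.7  0.4]
 [ 1.5  0.2]
 [ 0.   7.3]
 [-0.   7.6]
 [-0.2  5.8]
 [ 0.5  5.9]
 [ 1.1 -1.2]
 [-1.6 -0.6]]
key [ 2.78416396e-02  5.80251665e-02 -1.83819650e-03 -1.62432833e-04
 -4.27175327e-06] droop 3.3245971451199283 yaw -0.10532090119048326 [-0.11  0.32 -0.22  0.29 -0.12 -0.41 -0.16 -0.16 -0.  ]
[0.44309874 0.01988201 0.14618087]
scene [[307.8654773  222.41633176]] [[285.83261453 227.42094846]]
side [[302.95428609 227.25631669]] [[275.59691177 230.05013586]]
grasp@55,75 [0.45437565 0.07361894 0.14937045] [0.45847634 0.09315964 0.1505303 ]
```

```bash
python3 - <<'E'
s=open('fit1.py').read()
s=s.replace("def f(q): return (wproj(tp,tR,clampT(q,[c[0] for c in C]))-np.array([c[1] for c in C])).ravel()",
"""def f(q):
    P=[(c[0][0]+(q[3] if c[0][2]==.016 else 0),)+c[0][1:] for c in C]
    return (wproj(tp,tR,clampT(q,P))-np.array([c[1] for c in C])).ravel()""").replace("np.load('q0.npy'),loss","np.r_[np.load('q0.npy'),0],loss")
open('fit1.py','w').write(s)
E
python3 fit1.py; python3 - <<'E'
from h import *
q=np.load('q1.npy')
print(proj('side',clampT(q,[(-.029,.028,.178),(-.029,-.028,.178),(.029,.028,.178),(.029,-.028,.178)])).round(1).tolist(),'obs 275.8,177.5 301.3,175.3 273,166.3 298,164.2')
E
```

```text
[0.48161294 0.20405592 1.36678343 0.00902917] 78.31092221972972
[[-1.3 -1.3]
 [ 0.6 -2.4]
 [-0.4  1.4]
 [ 1.7  1.1]
 [-0.2  0.4]
 [-0.   0.6]
 [-0.3 -0.6]
 [ 0.2 -0.5]
 [ 1.3 -0.2]
 [-1.4  0.3]]
key [ 2.78919922e-02  6.58421224e-02 -4.09899032e-03 -1.06044493e-04
 -1.79241152e-06] droop 3.7724757256404127 yaw -0.23485484576885945 [-0.05  0.26 -0.18  0.17 -0.08 -0.3  -0.11 -0.11 -0.  ]
[0.44286025 0.01929825 0.14499752]
scene [[307.95794703 222.99635067]] [[285.91332372 227.99825667]]
side [[302.95453912 227.92828537]] [[275.59624532 230.70547656]]
grasp@55,75 [0.45419981 0.0729948  0.14861619] [0.45832329 0.09252082 0.14993207]
[[275.9, 177.1], [301.0, 175.0], [271.7, 165.3], [295.9, 163.4]] obs 275.8,177.5 301.3,175.3 273,166.3 298,164.2
```

```bash
python3 go.py -11.7 .4544 .0742 .130 3.8
```

```text
[0.751, -0.017, -0.399, 0.06, -0.025, 4.002]
```

Emit:
send_rows(
  deltas=[
    [0.3,0,-0.4,0.06,-0.02,0.7,0],
    [0.75,0,-0.4,0.06,-0.02,1.5,0],
    [0.75,0,-0.4,0.06,-0.02,2.4,0.3],
    [0.75,0,-0.4,0.06,-0.02,3.2,0.3],
    [0.75,0,-0.4,0.06,-0.02,3.7,0.3],
    [0.75,0,-0.4,0.06,-0.02,4,0.3],
    [0.75,0,-0.4,0.06,-0.02,4,0.4],
    [0.75,0,-0.4,0.06,-0.02,4,0.5],
  ],
  force=30,
)

```text
t: 2.8
position: [0.454, 0.075, 0.1302]
tcp_rot: [[0.98, -0.201, 0.014], [-0.201, -0.977, 0.065], [0.001, -0.066, -0.998]]
ft_force: [1.1, 0.2, 0.2]
finger_gap: 0.0578
```

```bash
python3 shot.py wrist w2; python3 shot.py side s2; python3 go.py -11.7 .4544 .0742 .130 3.8
```

```text
2.8 [0.454  0.075  0.1302] [[0.9796, -0.2007, 0.014], [-0.2012, -0.9774, 0.0646], [0.0007, -0.0661, -0.9978]] [1.13 0.16 0.19] 0.0578
2.85 [0.4546 0.0748 0.1309] [[0.9795, -0.2009, 0.0157], [-0.2015, -0.9774, 0.0646], [0.0023, -0.0665, -0.9978]] [0.31 0.2  0.43] 0.0532
[-0.004, -0.035, 0.015, -0.008, 0.015, 0.029]
```

View pics/w2.png

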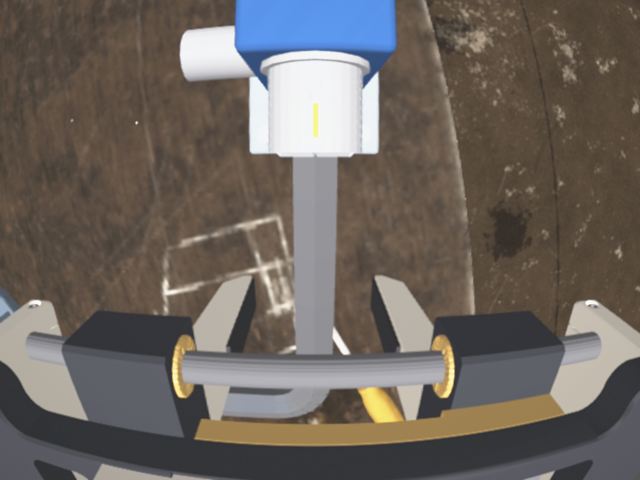

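View pics/s2.png

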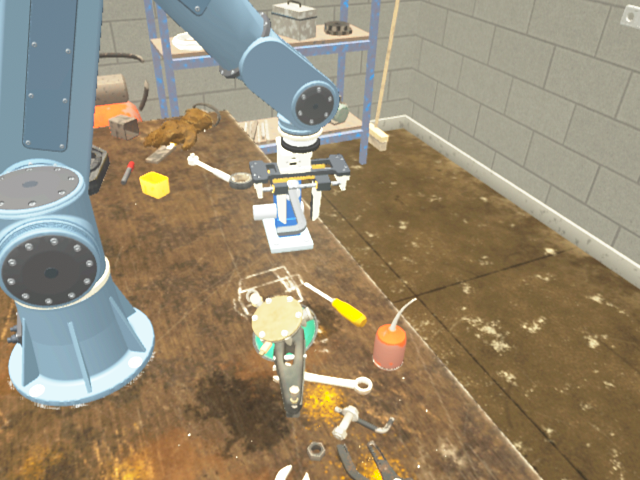

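Emit:
send_rows(
  deltas=[
    [0,0,0,0,0,0.03,0.7],
    [0,0,0,0,0,0.03,0.8],
    [0,0,0,0,0,0.03,1],
    [0,0,0,0,0,0.03,1],
    [0,0,0,0,0,0.03,1],
    [0,0,0,0,0,0.03,1],
  ],
  force=45,
)

```text
t: 3.4
position: [0.4549, 0.0747, 0.1301]
tcp_rot: [[0.979, -0.201, 0.017], [-0.202, -0.977, 0.065], [0.003, -0.067, -0.998]]
ft_force: [-0.8, 0.0, -0.1]
finger_gap: 0.0167
```

```bash
python3 shot.py wrist w3;
```

```text
3.4 [0.4549 0.0747 0.1301] [[0.9794, -0.2012, 0.0166], [-0.2019, -0.9773, 0.0647], [0.0032, -0.0667, -0.9978]] [-0.76  0.03 -0.11] 0.0167
```

View pics/w3.png

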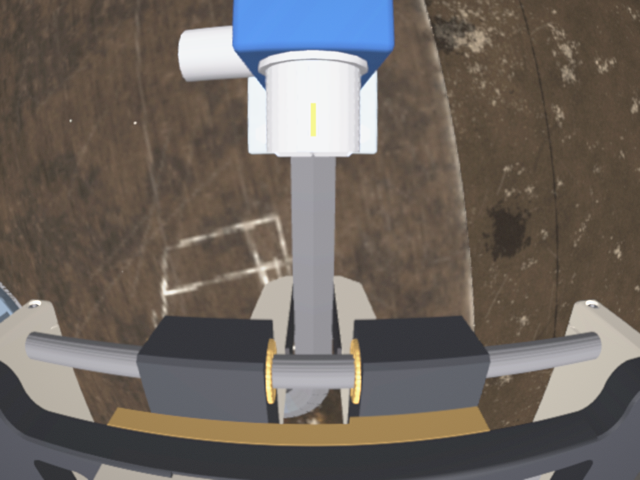

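Emit:
send_rows(
  deltas=[
    [0,0,0,0,0.1,0,1],
    [0,0,0,0,0.25,0,1],
    [0,0,0,0,0.45,0,1],
    [0,0,0,0,0.65,0,1],
    [0,0,0,0,0.85,0,1],
    [0,0,0,0,1.1,0,1],
    [0,0,0,0,1.3,0,1],
    [0,0,0,0,1.3,0,1],
  ],
)

```text
t: 4.12
position: [0.444, 0.0224, 0.1264]
tcp_rot: [[0.979, -0.203, 0.016], [-0.203, -0.977, 0.064], [0.003, -0.066, -0.998]]
ft_force: [0.8, 0.0, -1.7]
finger_gap: 0.0164
```

```bash
python3 shot.py wrist w4; python3 shot.py side s4
```

```text
4.12 [0.444  0.0224 0.1264] [[0.9791, -0.2025, 0.0162], [-0.2032, -0.977, 0.0645], [0.0028, -0.0664, -0.9978]] [ 0.77  0.01 -1.72] 0.0164
4.17 [0.4442 0.0231 0.1265] [[0.9791, -0.2026, 0.0164], [-0.2033, -0.977, 0.0646], [0.003, -0.0666, -0.9978]] [-0.42  0.06 -1.51] 0.0165
```

View pics/w4.png

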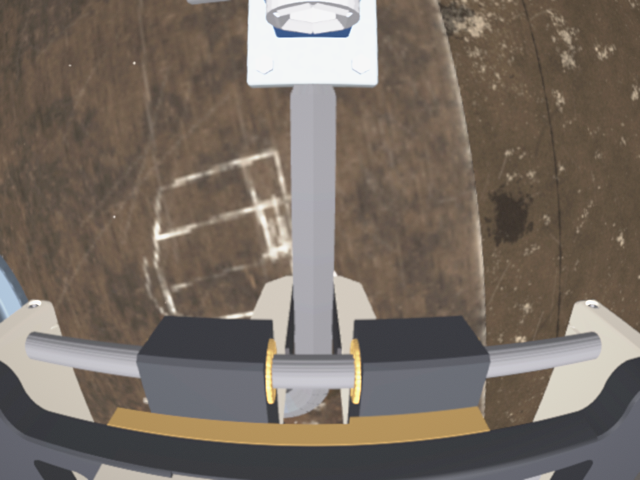

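```bash
python3 - <<'E'
import cv2
im=cv2.imread("pics/w4.png")
cv2.imwrite("pics/w4c.png",cv2.resize(im[70:130,280:346],None,fx=9,fy=9,interpolation=cv2.INTER_CUBIC))
cv2.imwrite("pics/w4d.png",cv2.resize(im[220:290,280:346],None,fx=8,fy=8,interpolation=cv2.INTER_CUBIC))
im=cv2.imread("pics/s4.png")
cv2.imwrite("pics/s4d.png",cv2.resize(im[150:270,230:370],None,fx=5,fy=5,interpolation=cv2.INTER_CUBIC))
E
```

```text
(no output)
```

View pics/w4c.png

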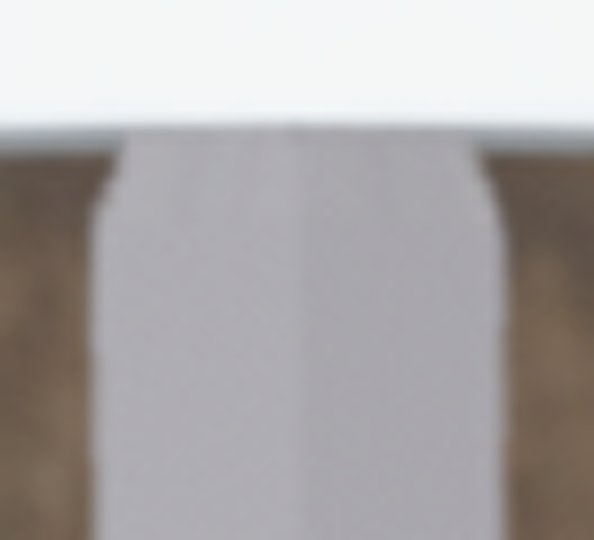

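View pics/w4d.png

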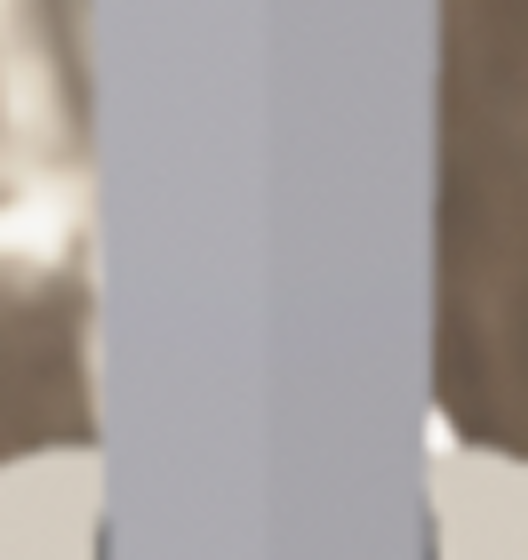

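View pics/s4d.png

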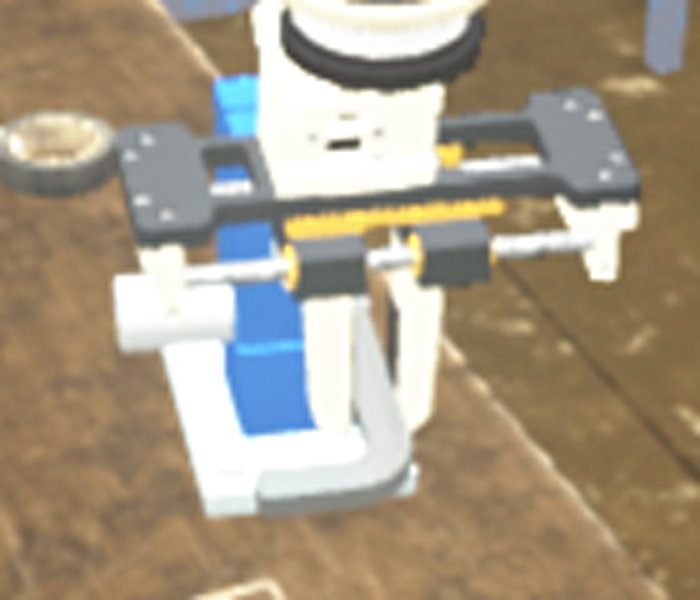

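```bash
python3 - <<'E'
from h import *
I=np.eye(3);z0=np.zeros(3)
def edge(sg,t,h,x0,L=.097,ys=np.linspace(-.097,0.01,80)):
    # points in tool frame; tilt t about tool x at grasp; key up = -tool z
    P=np.array([(x0+sg*.0085,y,-.0049) for y in ys])
    P=P@R.from_euler('x',t).as_matrix().T+[0,0,-.0188+h]
    return wproj(z0,I,P)
def g(k):
    r=[]
    for sg,u in ((-1,(290.3,103)),(1,(336.1,103)),(-1,(292.6,250)),(1,(334.4,250))):
        E=edge(sg,*k); r.append(np.interp(u[1],E[:,1],E[:,0])-u[0])
    return r
for t in (-.05,0,.05): print(t,np.round(g([t,0,0]),2))
r=least_squares(g,[0,0,0],x_scale=[.01,.001,.001]);print(r.x,np.degrees(r.x[0]),r.fun)
for L in (.095,.097,.1): 
    P=np.array([[0,-L,-.0085+.0035]])@R.from_euler('x',r.x[0]).as_matrix().T+[0,0,-.0188+r.x[1]];print(L,wproj(z0,I,P))
    P=np.array([[0,-L,-.006-.0188]]);print(L,wproj(z0,I,P))
E
```

```text
-0.05 [ 1.26 -0.85  0.04 -0.39]
0 [ 0.6  -0.17 -0.17 -0.17]
0.05 [-0.11  0.57 -0.39  0.06]
[ 4.00366114e-02  1.18607770e-03 -1.40718817e-05] 2.2939288600604497 [ 0.18765656  0.18140172 -0.20550932 -0.19864628]
0.095 [[313.43118404  86.04748754]]
0.095 [[313.42637691  85.78949205]]
0.097 [[313.43322384  80.79071424]]
0.097 [[313.42813837  80.61477077]]
0.1 [[313.43614391  72.92940751]]
0.1 [[313.43064237  72.88677677]]
```

```bash
python3 go.py -56.7 .485 .025 .1362 0;python3 go.py -101.7 .5065 .0458 .1362 -1
```

```text
[-0.739, 0.267, 8.997, 0.988, -0.258, -0.221]
[-0.786, 0.416, 17.999, 1.409, -0.875, -0.178]
```

Emit:
send_rows(
  deltas=[
    [-0.3,0,0.7,0.05,0.2,-0.1,1],
    [-0.7,0,1.8,0.15,0.2,-0.2,1],
    [-0.7,0.1,3,0.3,0.1,-0.22,1],
    [-0.7,0.15,4.3,0.45,0,-0.22,1],
    [-0.7,0.2,5.6,0.6,-0.1,-0.22,1],
    [-0.7,0.25,6.9,0.75,-0.2,-0.22,1],
    [-0.74,0.27,8,0.9,-0.25,-0.22,1],
    [-0.74,0.27,9,1,-0.26,-0.22,1],
  ],
)

```text
t: 4.88
position: [0.4861, 0.0256, 0.1362]
tcp_rot: [[0.545, -0.838, 0.0], [-0.838, -0.545, -0.0], [0.0, -0.0, -1.0]]
ft_force: [0.2, 0.0, -1.5]
finger_gap: 0.0165
```

```bash
python3 go.py -101.7 .5065 .0458 .1362 -1
```

```text
[-0.194, -0.082, 8.947, -0.145, -0.702, 0.001]
```

Emit:
send_rows(
  deltas=[
    [0,0,1.2,0,-0.1,0,1],
    [-0.1,0,2.4,-0.05,-0.2,0,1],
    [-0.2,-0.05,3.7,-0.05,-0.3,0,1],
    [-0.2,-0.08,5,-0.1,-0.4,0,1],
    [-0.2,-0.08,6.3,-0.1,-0.5,0,1],
    [-0.2,-0.08,7.6,-0.15,-0.6,0,1],
    [-0.2,-0.08,8.95,-0.15,-0.7,0,1],
    [-0.2,-0.08,8.95,-0.15,-0.7,0,1],
  ],
)

```text
t: 5.55
position: [0.5068, 0.0465, 0.1362]
tcp_rot: [[-0.208, -0.978, -0.017], [-0.978, 0.208, 0.003], [0.0, 0.018, -1.0]]
ft_force: [-0.3, -0.0, -1.6]
finger_gap: 0.0163
```

```bash
python3 go.py -101.7 .5065 .0458 .1362 -1;python3 shot.py wrist w5; python3 shot.py side s5; python3 shot.py scene c5
python3 - <<'E'
import cv2
im=cv2.imread("pics/s5.png");cv2.imwrite("pics/s5d.png",cv2.resize(im[140:270,240:370],None,fx=4.5,fy=4.5,interpolation=cv2.INTER_CUBIC))
im=cv2.imread("pics/c5.png");cv2.imwrite("pics/c5d.png",cv2.resize(im[150:280,240:370],None,fx=4.5,fy=4.5,interpolation=cv2.INTER_CUBIC))
E
```

```text
[0.002, -0.002, -0.058, 0.019, 0.002, 0.0]
5.55 [0.5068 0.0465 0.1362] [[-0.2077, -0.978, -0.0172], [-0.9782, 0.2077, 0.0034], [0.0002, 0.0176, -0.9998]] [-0.3  -0.01 -1.55] 0.0163
5.6 [0.5064 0.0463 0.1362] [[-0.2005, -0.9795, -0.0175], [-0.9797, 0.2005, 0.0033], [0.0003, 0.0178, -0.9998]] [-0.56 -0.98 -1.28] 0.0164
5.65 [0.5062 0.0461 0.1361] [[-0.1986, -0.9799, -0.0178], [-0.9801, 0.1986, 0.0032], [0.0004, 0.0181, -0.9998]] [-0.37  1.11 -1.76] 0.0166
```

View pics/w5.png

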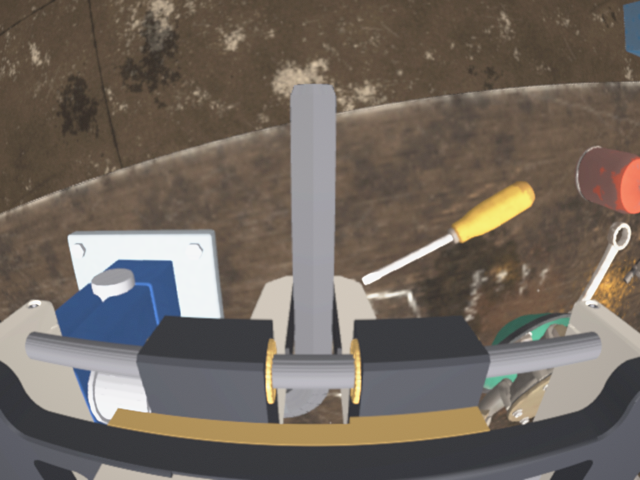

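View pics/s5d.png

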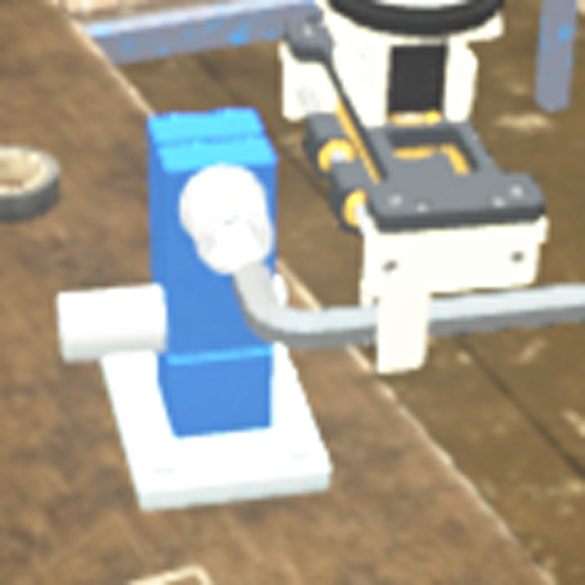

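View pics/c5d.png

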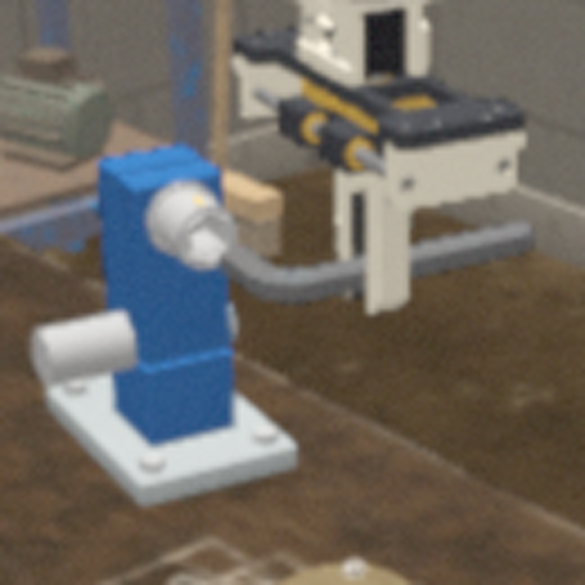

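```bash
cat > ov.py <<'E'
import pickle,sys
from h import *
q=np.load('q1.npy')
def keypts(s,t,h=0,L0=.0565):
    # lines in tool frame
    segs=[]
    for (dy,dz) in ((-.0085,.0049),(-.0085,-.0049),(.0085,.0049),(.0085,-.0049),(0,.0098),(0,-.0098)):
        segs.append([(.03,dy,dz),(.152,dy,dz)]); segs.append([(dy,.03,dz),(dy,.055,dz)])
    segs.append([(0,0,0),(.152,0,0)]);segs.append([(0,0,0),(0,.055,0)])
    S=np.array(segs)  # key frame: x long, y short, z up
    M=np.array([[0,-1,0],[-1,0,0],[0,0,-1.]])  # key->tool columns: x->-y, y->-x, z->-z
    P=S.reshape(-1,3)@M.T+[0,L0,0]
    P=P@R.from_euler('x',t).as_matrix().T+[0,0,-.0188+h]
    return (P@s['tcp_rot'].T+s['position']).reshape(-1,2,3)
if __name__=='__main__':
    nm,cam,x0,y0,w,hh,sc=sys.argv[1],sys.argv[2],*map(float,sys.argv[3:8]); ts=[float(v) for v in sys.argv[8:]]
    s,p=pickle.load(open(nm+'.pkl','rb')); im=p['image'][:,:,::-1][int(y0):int(y0+hh),int(x0):int(x0+w)]
    im=cv2.resize(im,None,fx=sc,fy=sc,interpolation=cv2.INTER_CUBIC)
    pj=lambda P:((proj(cam,P)-[x0,y0]+.5)*sc) if cam!='wrist' else ((wproj(s['position'],s['tcp_rot'],P)-[x0,y0]+.5)*sc)
    for t,c in zip(ts,[(0,0,255),(0,255,0),(255,255,0)]):
        for a,b in keypts(s,np.radians(t))[:-2]: 
            u=pj(np.array([a,b])).round().astype(int); cv2.line(im,tuple(map(int,u[0])),tuple(map(int,u[1])),c,1,cv2.LINE_AA)
    th=np.linspace(0,2*np.pi,40)
    for rr,xx in ((.017,-.065),(.009,-.065)):
        u=pj(clampT(q,np.c_[np.full(40,xx),rr*np.cos(th),.155+rr*np.sin(th)])).round().astype(np.int32); cv2.polylines(im,[u],True,(255,0,255),1,cv2.LINE_AA)
    cv2.imwrite(f'pics/ov_{nm}.png',im)
E
python3 ov.py s5 side 265 155 130 75 6 0 2
python3 ov.py c5 scene 265 175 110 60 7 0 2
```

```text
(no output)
```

View pics/ov_s5.png

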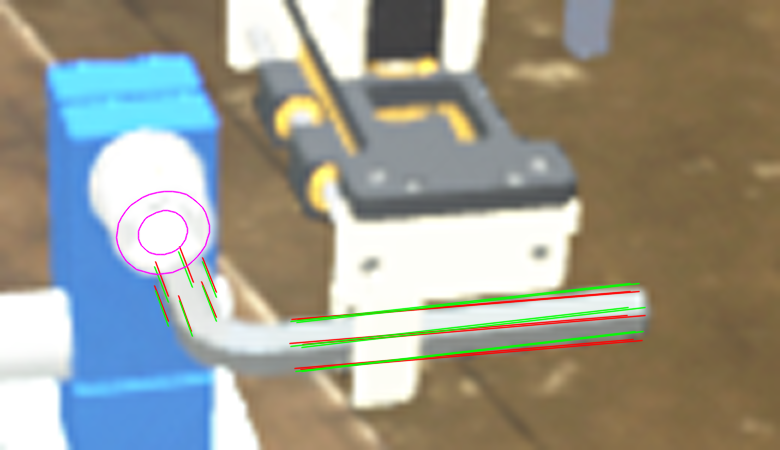

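View pics/ov_c5.png

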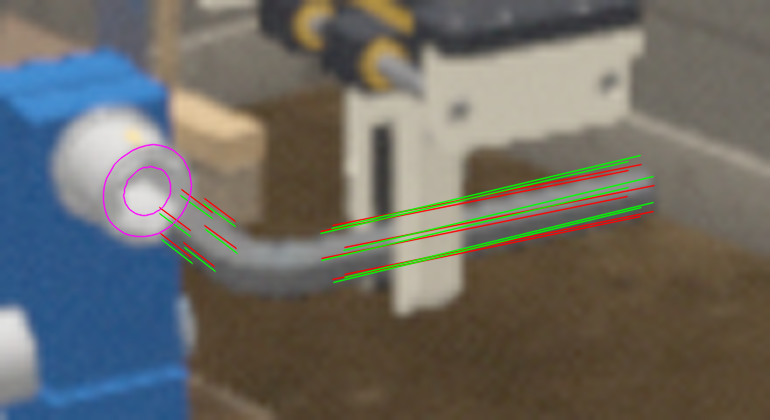

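```bash
python3 - <<'E'
from go import *
s=status.observe()
cx=np.array([.2026,.9793]);f=np.array([.5187,.1045])
for d in (30,22,0): 
    g=f-cx*d/1000; print(d,g,cmd(s,*tgt(-101.7,*g,.1362,-1)).round(3).tolist())
E
```

```text
30 [0.512622 0.075121] [0.007, -0.005, 0.048, -0.745, -0.014, -0.001]
22 [0.5142428 0.0829554] [0.007, -0.005, 0.048, -0.945, -0.015, -0.001]
0 [0.5187 0.1045] [0.007, -0.005, 0.048, -1.495, -0.017, -0.002]
```

Emit:
send_rows(
  deltas=[
    [0,0,0.05,-0.15,0,0,1],
    [0,0,0.05,-0.3,-0.01,0,1],
    [0,0,0.05,-0.45,-0.01,0,1],
    [0,0,0.05,-0.6,-0.01,0,1],
    [0,0,0.05,-0.7,-0.01,0,1],
    [0,0,0.05,-0.77,-0.01,0,1],
    [0,0,0.05,-0.83,-0.015,0,1],
    [0,0,0.05,-0.83,-0.015,0,1],
  ],
)

```text
t: 6.37
position: [0.5134, 0.0788, 0.1361]
tcp_rot: [[-0.203, -0.979, -0.018], [-0.979, 0.202, 0.003], [0.0, 0.018, -1.0]]
ft_force: [0.4, 0.0, -2.0]
finger_gap: 0.0167
```

```bash
python3 go.py -101.7 .5187 .1045 .1362 -1;python3 shot.py side s6; python3 shot.py scene c6; python3 ov.py s6 side 265 155 130 75 6 0 
python3 ov.py c6 scene 265 175 110 60 7 0
```

```text
[0.007, -0.005, 0.003, -0.656, -0.0, -0.002]
6.37 [0.5134 0.0788 0.1361] [[-0.2025, -0.9791, -0.0178], [-0.9793, 0.2025, 0.0032], [0.0005, 0.0181, -0.9998]] [ 0.42  0.01 -1.97] 0.0167
6.42 [0.5133 0.0786 0.1361] [[-0.2026, -0.9791, -0.0178], [-0.9793, 0.2026, 0.0032], [0.0005, 0.0181, -0.9998]] [ 0.04 -0.69 -2.15] 0.0165
```

View pics/ov_s6.png

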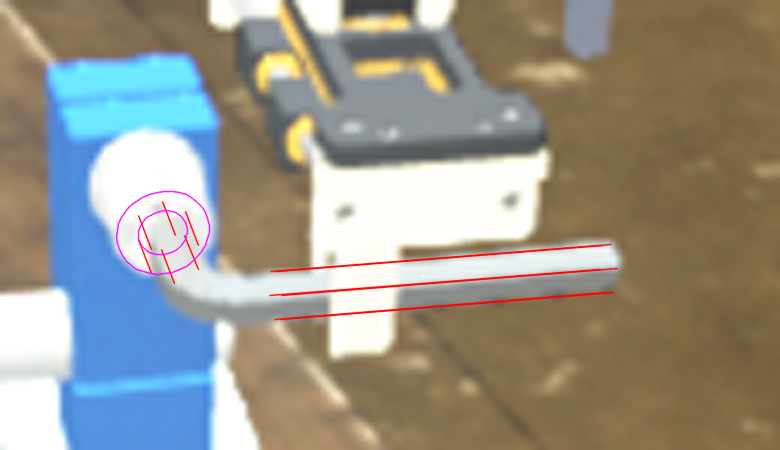

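View pics/ov_c6.png

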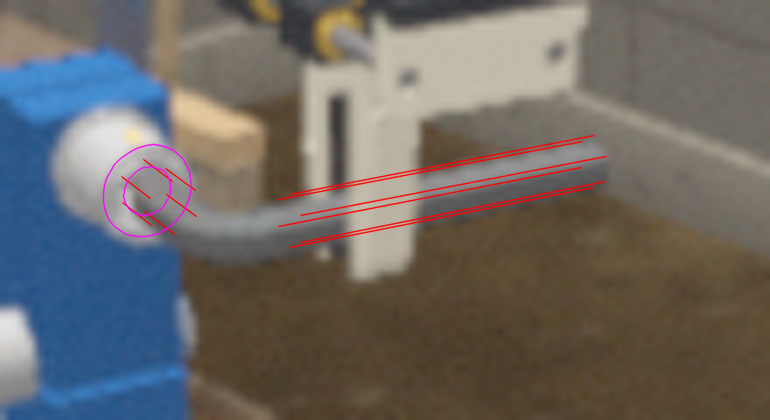

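Emit:
send_rows(
  deltas=[
    [0,0,0,-0.07,0,0,1],
    [0,0,0,-0.14,0,0,1],
    [0,0,0,-0.21,0,0,1],
    [0,0,0,-0.28,0,0,1],
    [0,0,0,-0.35,0,0,1],
    [0,0,0,-0.35,0,0,1],
  ],
)

```text
t: 6.97
position: [0.516, 0.0927, 0.136]
tcp_rot: [[-0.202, -0.979, -0.018], [-0.979, 0.202, 0.003], [0.0, 0.019, -1.0]]
ft_force: [-2.9, 1.1, 0.6]
finger_gap: 0.0164
```

Emit:
send_rows(
  deltas=[
    [0,0,0,-0.07,0,0,1],
    [0,0,0,-0.14,0,0,1],
    [0,0,0,-0.2,0,0,1],
    [0,0,0,-0.25,0,0,1],
    [0,0,0,-0.28,0,0,1],
    [0,0,0,-0.28,0,0,1],
  ],
)

```text
t: 7.47
position: [0.5182, 0.1039, 0.136]
tcp_rot: [[-0.202, -0.979, -0.019], [-0.979, 0.202, 0.003], [0.0, 0.019, -1.0]]
ft_force: [-3.9, -1.0, 0.1]
finger_gap: 0.0163
```

Now creep until the floor is felt.

Emit:
send_rows(
  deltas=[
    [0,0,0,-0.025,0,0,1],
    [0,0,0,-0.05,0,0,1],
    [0,0,0,-0.075,0,0,1],
    [0,0,0,-0.075,0,0,1],
  ],
)

```text
t: 7.8
position: [0.519, 0.1059, 0.1361]
tcp_rot: [[-0.202, -0.979, -0.018], [-0.979, 0.202, 0.002], [0.002, 0.018, -1.0]]
ft_force: [-0.3, -9.6, 0.4]
finger_gap: 0.0165
```

Emit:
send_rows(
  deltas=[
    [0,0,0,-0.03,0,0,1],
    [0,0,0,-0.04,0,0,1],
    [0,0,0,-0.04,0,0,1],
  ],
)

```text
t: 8.05
position: [0.5193, 0.1062, 0.136]
tcp_rot: [[-0.201, -0.979, -0.019], [-0.98, 0.201, -0.001], [0.005, 0.018, -1.0]]
ft_force: [-3.3, -11.1, 2.1]
finger_gap: 0.0168
```

```bash
python3 shot.py wrist w7;python3 shot.py side s7; python3 shot.py scene c7; python3 ov.py s7 side 265 155 130 75 6 0 
python3 ov.py c7 scene 265 175 110 60 7 0
```

```text
8.05 [0.5193 0.1062 0.136 ] [[-0.2006, -0.9795, -0.0188], [-0.9797, 0.2007, -0.001], [0.0048, 0.0182, -0.9998]] [ -3.31 -11.1    2.09] 0.0168
8.1 [0.5193 0.1062 0.136 ] [[-0.2007, -0.9795, -0.0187], [-0.9796, 0.2008, -0.0009], [0.0047, 0.0181, -0.9998]] [ -1.57 -10.07   1.01] 0.0164
8.15 [0.5193 0.1062 0.136 ] [[-0.2007, -0.9795, -0.0187], [-0.9796, 0.2007, -0.0009], [0.0047, 0.0182, -0.9998]] [ -2.76 -11.15   1.52] 0.0165
```

View pics/w7.png

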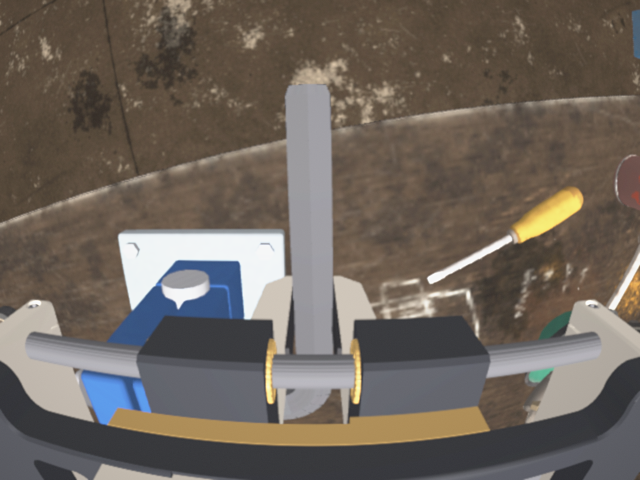

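View pics/ov_s7.png

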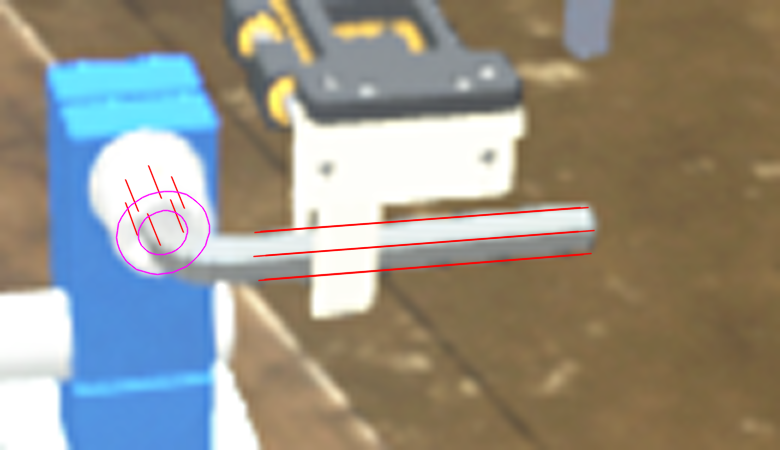

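View pics/ov_c7.png

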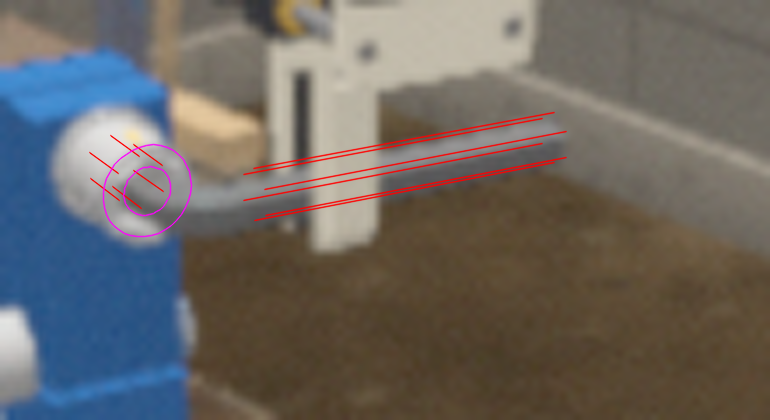

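Emit:
send_rows(
  deltas=[
    [0,0,0,0.01,0,0,0.9],
    [0,0,0,0.01,0,0,0.6],
    [0,0,0,0.01,0,0,0.45],
    [0,0,0,0.01,0,0,0.45],
    [0,0,0,0.01,0,-0.4,0.45],
    [0,0,0,0.01,0,-1,0.45],
    [0,0,0,0.01,0,-1.5,0.45],
    [0,0,0,0.01,0,-1.5,0.5],
  ],
)

```text
t: 8.87
position: [0.5224, 0.1062, 0.1998]
tcp_rot: [[-0.201, -0.98, -0.012], [-0.98, 0.201, 0.0], [0.002, 0.012, -1.0]]
ft_force: [1.3, 0.2, 1.3]
finger_gap: 0.0477
```

```bash
python3 shot.py wrist w8;python3 shot.py side s8; python3 shot.py scene c8
python3 - <<'E'
from go import *
P0=np.array([.464,.1172,.155]);dh=np.array([.9793,-.2026,0]);zz=np.array([0,0,1.])
s=status.observe()
for th,off in ((10,45),(10,12)):
    t=np.radians(th);d=dh*np.cos(t)-zz*np.sin(t);n=zz*np.cos(t)+dh*np.sin(t)
    p=P0+.132*d+off/1000*n
    print(th,off,p.round(4),cmd(s,*tgt(-101.7,*p,-th)).round(3).tolist())
import cv2
im=cv2.imread("pics/s8.png");cv2.imwrite("pics/s8d.png",cv2.resize(im[140:270,240:370],None,fx=4.5,fy=4.5,interpolation=cv2.INTER_CUBIC))
E
```

```text
8.87 [0.5224 0.1062 0.1998] [[-0.2007, -0.9796, -0.0122], [-0.9796, 0.2007, 0.0], [0.0024, 0.012, -0.9999]] [1.28 0.21 1.27] 0.0477
8.92 [0.5215 0.1061 0.1978] [[-0.2008, -0.9795, -0.0145], [-0.9796, 0.2008, -0.0003], [0.0032, 0.0141, -0.9999]] [ 0.76  0.04 -0.43] 0.0475
8.97 [0.5207 0.106  0.1963] [[-0.2008, -0.9795, -0.0171], [-0.9796, 0.2008, -0.0006], [0.004, 0.0166, -0.9999]] [-0.64 -0.26 -0.58] 0.0472
10 45 [0.599  0.0893 0.1764] [-1.79, -0.054, 0.019, 0.01, -2.022, 0.44]
10 12 [0.5933 0.0904 0.1439] [-1.79, -0.054, 0.019, 0.006, -1.893, 1.255]
```

View pics/w8.png

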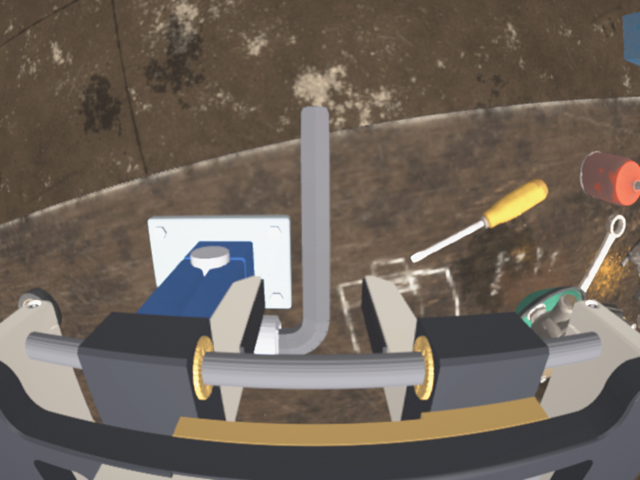

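View pics/s8d.png

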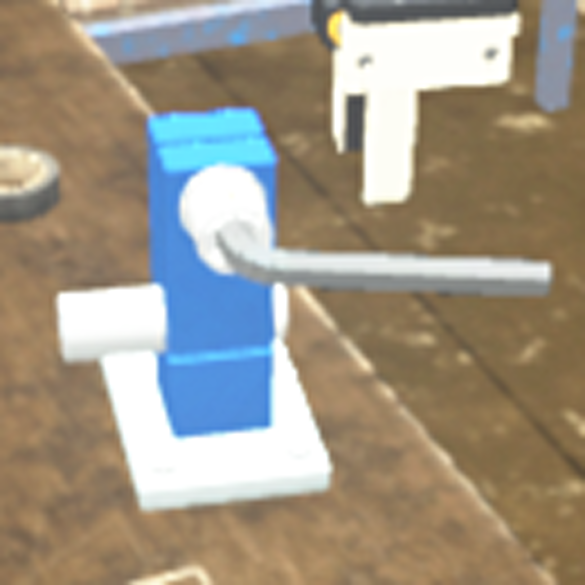

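Emit:
send_rows(
  deltas=[
    [-0.5,0,0,0,-0.6,0,0.7],
    [-1,0,0,0,-1.2,0,0.9],
    [-1.5,-0.05,0,0,-1.7,0.1,1],
    [-1.8,-0.05,0,0,-2,0.3,1],
    [-1.8,-0.05,0,0,-2,0.4,1],
    [-1.8,-0.05,0,0,-2,0.44,1],
    [-1.8,-0.05,0,0,-2,0.44,1],
  ],
  force=20,
)

```text
t: 9.6
position: [0.5971, 0.09, 0.1752]
tcp_rot: [[-0.201, -0.964, -0.173], [-0.98, 0.198, 0.035], [0.001, 0.176, -0.984]]
ft_force: [-0.5, 0.3, -0.3]
finger_gap: 0.0045
```

```bash
cat > arc.py <<'E'
from go import *
P0=np.array([.464,.1172,.155]);dh=np.array([.9793,-.2026,0]);zz=np.array([0,0,1.])
def at(th,off,r=.132):
    t=np.radians(th);d=dh*np.cos(t)-zz*np.sin(t);n=zz*np.cos(t)+dh*np.sin(t)
    return tgt(-101.7,*(P0+r*d+off/1000*n),-th)
if __name__=='__main__':
    s=status.observe(); print(s['position'].round(4),s['ft_force'].round(1),round(s['finger_gap'],4))
    v=list(map(float,sys.argv[1:]))
    for th,off in zip(v[::2],v[1::2]): print(th,off,cmd(s,*at(th,off)).round(2).tolist())
E
python3 arc.py 10 14 12 10 15 10 20 10 25 10 30 10 
```

```text
[0.5971 0.09   0.1752] [-0.5  0.3 -0.3] 0.0045
10.0 14.0 [0.03, -0.01, 0.02, 0.01, -0.04, 0.74]
12.0 10.0 [-0.37, -0.01, 0.02, 0.01, -0.05, 0.95]
15.0 10.0 [-0.97, -0.01, 0.02, 0.01, -0.05, 1.13]
20.0 10.0 [-1.97, -0.01, 0.02, 0.01, -0.04, 1.41]
25.0 10.0 [-2.97, -0.02, 0.02, 0.01, 0.0, 1.7]
30.0 10.0 [-3.97, -0.02, 0.02, 0.01, 0.07, 1.98]
```

Emit:
send_rows(
  deltas=[
    [0,0,0,0,-0.04,0.3,1],
    [0,0,0,0,-0.04,0.6,1],
    [-0.2,0,0,0,-0.05,0.85,1],
    [-0.4,0,0,0,-0.05,0.95,1],
    [-0.7,0,0,0,-0.05,1.04,1],
    [-1,0,0,0,-0.05,1.13,1],
    [-1.3,0,0,0,-0.05,1.22,1],
    [-1.6,0,0,0,-0.05,1.31,1],
  ],
)

```text
t: 10.27
position: [0.5899, 0.0916, 0.1235]
tcp_rot: [[-0.201, -0.93, -0.308], [-0.98, 0.191, 0.063], [0.0, 0.315, -0.949]]
ft_force: [-2.2, 1.4, 6.1]
finger_gap: 0.0002
```

```bash
python3 shot.py wrist w9;python3 shot.py side s9;python3 arc.py 20 10 25 10 30 10 35 10 40 10
python3 - <<'E'
import cv2
im=cv2.imread("pics/s9.png");cv2.imwrite("pics/s9d.png",cv2.resize(im[140:270,250:380],None,fx=4.5,fy=4.5,interpolation=cv2.INTER_CUBIC))
E
```

```text
10.27 [0.5899 0.0916 0.1235] [[-0.201, -0.9298, -0.3082], [-0.9796, 0.191, 0.0628], [0.0005, 0.3146, -0.9492]] [-2.16  1.4   6.15] 0.0002
10.32 [0.5898 0.0914 0.1224] [[-0.2013, -0.929, -0.3107], [-0.9795, 0.1912, 0.063], [0.0009, 0.317, -0.9484]] [-1.24  0.22  4.4 ] 0.0005
[0.5899 0.0913 0.1226] [-0.9  0.7  4.3] 0.0007
20.0 10.0 [-0.33, -0.02, 0.01, 0.0, -0.0, 0.09]
25.0 10.0 [-1.33, -0.02, 0.01, 0.0, -0.0, 0.38]
30.0 10.0 [-2.33, -0.02, 0.01, 0.0, 0.02, 0.66]
35.0 10.0 [-3.33, -0.02, 0.01, 0.0, 0.07, 0.95]
40.0 10.0 [-4.33, -0.02, 0.01, 0.0, 0.15, 1.23]
```

View pics/s9d.png

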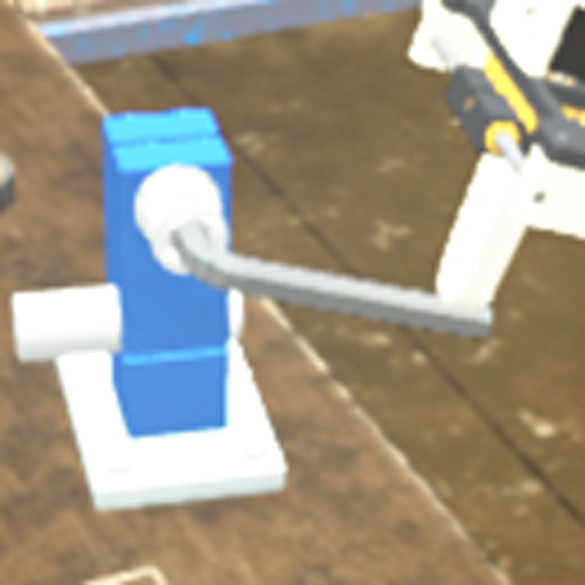

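View pics/w9.png

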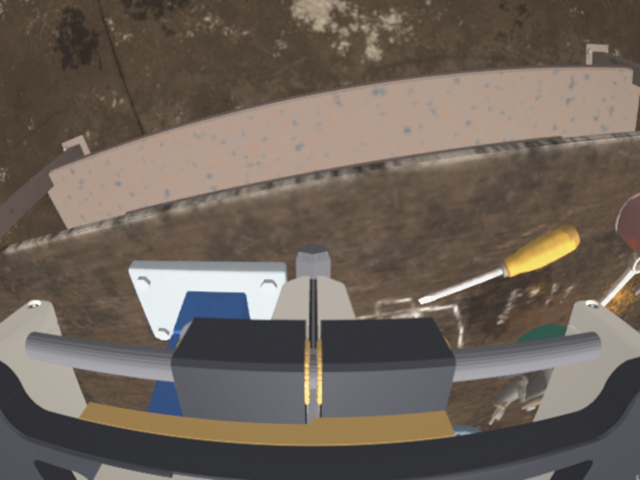

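Emit:
send_rows(
  deltas=[
    [-0.4,0,0,0,0,0.11,1],
    [-0.7,0,0,0,0,0.2,1],
    [-1,0,0,0,0,0.29,1],
    [-1.3,0,0,0,0,0.38,1],
    [-1.65,0,0,0,0,0.48,1],
    [-2,0,0,0,0.01,0.57,1],
    [-2.3,0,0,0,0.02,0.66,1],
    [-2.3,0,0,0,0.02,0.66,1],
  ],
)

```text
t: 11.03
position: [0.5806, 0.0931, 0.0966]
tcp_rot: [[-0.202, -0.848, -0.491], [-0.979, 0.175, 0.1], [0.001, 0.501, -0.866]]
ft_force: [0.0, -0.2, 3.9]
finger_gap: 0.0007
```

```bash
python3 arc.py 34 10 38 10 40 10 42 10 44 10 46 10
```

```text
[0.5806 0.0931 0.0966] [ 0.  -0.2  3.9] 0.0007
34.0 10.0 [-0.79, -0.02, 0.0, 0.0, -0.0, 0.2]
38.0 10.0 [-1.59, -0.02, 0.0, -0.0, 0.0, 0.43]
40.0 10.0 [-1.99, -0.02, 0.0, -0.0, 0.01, 0.55]
42.0 10.0 [-2.39, -0.02, 0.0, -0.0, 0.03, 0.66]
44.0 10.0 [-2.79, -0.02, 0.0, -0.0, 0.04, 0.78]
46.0 10.0 [-3.19, -0.02, 0.0, -0.0, 0.07, 0.89]
```

Emit:
send_rows(
  deltas=[
    [-0.3,0,0,0,0,0.08,1],
    [-0.6,0,0,0,0,0.16,1],
    [-0.9,0,0,0,0,0.24,1],
    [-1.2,0,0,0,0,0.32,1],
    [-1.5,0,0,0,0,0.4,1],
    [-1.6,0,0,0,0,0.43,1],
    [-1.6,0,0,0,0,0.43,1],
  ],
)

```text
t: 11.62
position: [0.5716, 0.0949, 0.0809]
tcp_rot: [[-0.202, -0.77, -0.606], [-0.979, 0.159, 0.124], [0.001, 0.618, -0.786]]
ft_force: [-0.4, -0.4, 2.4]
finger_gap: 0.0005
```

```bash
python3 arc.py 40 10 42 10 44 10 46 10; python3 shot.py side s10
```

```text
[0.5716 0.0949 0.0809] [-0.4 -0.4  2.4] 0.0005
40.0 10.0 [-0.36, -0.02, -0.0, -0.0, -0.0, 0.1]
42.0 10.0 [-0.76, -0.02, -0.0, -0.0, -0.0, 0.21]
44.0 10.0 [-1.16, -0.02, -0.0, -0.0, -0.0, 0.33]
46.0 10.0 [-1.56, -0.02, -0.0, -0.0, 0.0, 0.44]
11.62 [0.5716 0.0949 0.0809] [[-0.2016, -0.7695, -0.606], [-0.9795, 0.1593, 0.1236], [0.0015, 0.6184, -0.7858]] [-0.4  -0.41  2.41] 0.0005
```

Emit:
send_rows(
  deltas=[
    [-0.2,0,0,0,0,0.06,1],
    [-0.4,0,0,0,0,0.11,1],
    [-0.6,0,0,0,0,0.17,1],
    [-0.76,0,0,0,0,0.22,1],
  ],
)

```text
t: 12.0
position: [0.5665, 0.0959, 0.074]
tcp_rot: [[-0.202, -0.728, -0.655], [-0.979, 0.151, 0.134], [0.001, 0.669, -0.743]]
ft_force: [4.0, -2.9, 2.0]
finger_gap: 0.0004
```

Emit:
send_rows(
  deltas=[
    [-0.2,0,0,0,0,0.06,1],
    [-0.4,0,0,0,0,0.12,1],
    [-0.4,0,0,0,0,0.12,1],
  ],
)

```text
t: 12.25
position: [0.5629, 0.0965, 0.0695]
tcp_rot: [[-0.202, -0.702, -0.683], [-0.979, 0.146, 0.139], [0.002, 0.697, -0.717]]
ft_force: [3.5, -0.7, 1.0]
finger_gap: 0.0005
```

```bash
python3 arc.py 44 10 46 10; python3 shot.py side s11; python3 shot.py scene c11
python3 - <<'E'
import cv2
for n in ("s11","c11"):
    im=cv2.imread(f"pics/{n}.png");cv2.imwrite(f"pics/{n}d.png",cv2.resize(im[150:280,250:380],None,fx=4.5,fy=4.5,interpolation=cv2.INTER_CUBIC))
E
```

```text
[0.5629 0.0965 0.0695] [ 3.5 -0.7  1. ] 0.0005
44.0 10.0 [0.04, -0.02, -0.01, -0.01, 0.0, -0.03]
46.0 10.0 [-0.36, -0.02, -0.01, -0.01, -0.0, 0.08]
12.25 [0.5629 0.0965 0.0695] [[-0.2019, -0.7022, -0.6828], [-0.9794, 0.1459, 0.1395], [0.0017, 0.6969, -0.7172]] [ 3.52 -0.67  1.01] 0.0005
12.3 [0.5631 0.0965 0.0697] [[-0.2018, -0.7031, -0.6819], [-0.9794, 0.146, 0.1393], [0.0016, 0.6959, -0.7181]] [ 3.8  -0.12  0.89] 0.0006
```

View pics/s11d.png

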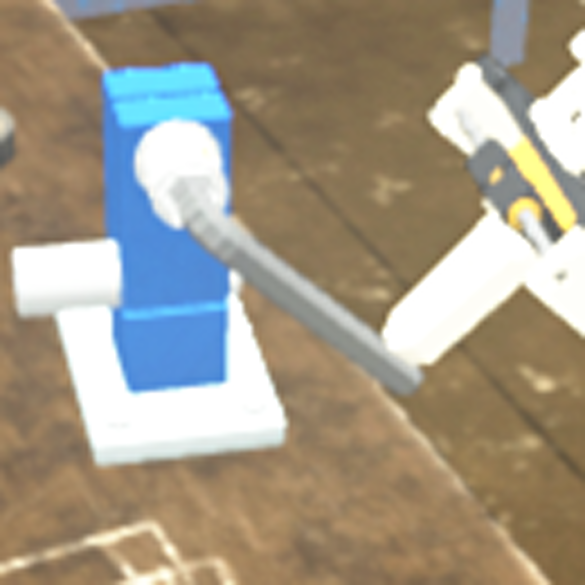

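View pics/c11d.png

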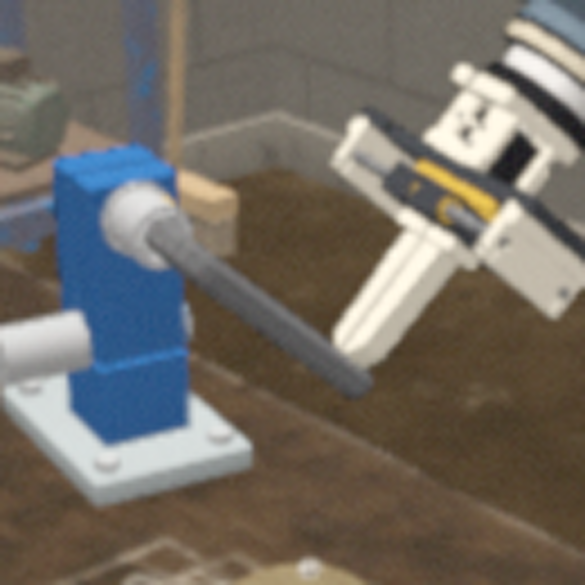

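Emit:
send_rows(
  deltas=[
    [-0.2,0,0,0,0,0.06,1],
    [-0.4,0,0,0,0,0.12,1],
    [-0.4,0,0,0,0,0.12,1],
  ],
)

```text
t: 12.6
position: [0.5596, 0.0971, 0.0659]
tcp_rot: [[-0.202, -0.678, -0.707], [-0.979, 0.141, 0.144], [0.002, 0.721, -0.692]]
ft_force: [3.6, -1.1, 2.4]
finger_gap: 0.0001
```

Emit:
send_rows(
  deltas=[
    [-0.2,0,0,0,0,0.06,1],
    [-0.4,0,0,0,0,0.12,1],
    [-0.4,0,0,0,0,0.12,1],
  ],
)

```text
t: 12.85
position: [0.5561, 0.0978, 0.0622]
tcp_rot: [[-0.202, -0.651, -0.731], [-0.979, 0.136, 0.15], [0.002, 0.747, -0.665]]
ft_force: [5.3, -1.4, 1.1]
finger_gap: 0.0003
```

Emit:
send_rows(
  deltas=[
    [-0.2,0,0,0,0,0.06,1],
    [-0.4,0,0,0,0,0.12,1],
    [-0.4,0,0,0,0,0.12,1],
  ],
)

```text
t: 13.1
position: [0.5526, 0.0984, 0.0588]
tcp_rot: [[-0.202, -0.624, -0.754], [-0.979, 0.13, 0.155], [0.002, 0.77, -0.638]]
ft_force: [6.1, -1.8, 3.9]
finger_gap: 0.0006
```

```bash
python3 arc.py 46 10 48 10;python3 shot.py side s12; python3 shot.py scene c12
python3 - <<'E'
import cv2
for n in ("s12","c12"):
    im=cv2.imread(f"pics/{n}.png");cv2.imwrite(f"pics/{n}d.png",cv2.resize(im[160:270,255:365],None,fx=5.4,fy=5.4,interpolation=cv2.INTER_CUBIC))
E
```

```text
[0.5526 0.0984 0.0588] [ 6.1 -1.8  3.9] 0.0006
46.0 10.0 [0.87, -0.02, -0.01, -0.01, 0.03, -0.29]
48.0 10.0 [0.47, -0.02, -0.01, -0.01, 0.01, -0.18]
13.1 [0.5526 0.0984 0.0588] [[-0.2023, -0.6244, -0.7545], [-0.9793, 0.1303, 0.1547], [0.0017, 0.7702, -0.6378]] [ 6.11 -1.79  3.88] 0.0006
13.15 [0.5528 0.0984 0.059 ] [[-0.2022, -0.6251, -0.7539], [-0.9794, 0.1303, 0.1546], [0.0016, 0.7696, -0.6385]] [ 7.53 -2.28  2.83] 0.0005
```

View pics/s12d.png

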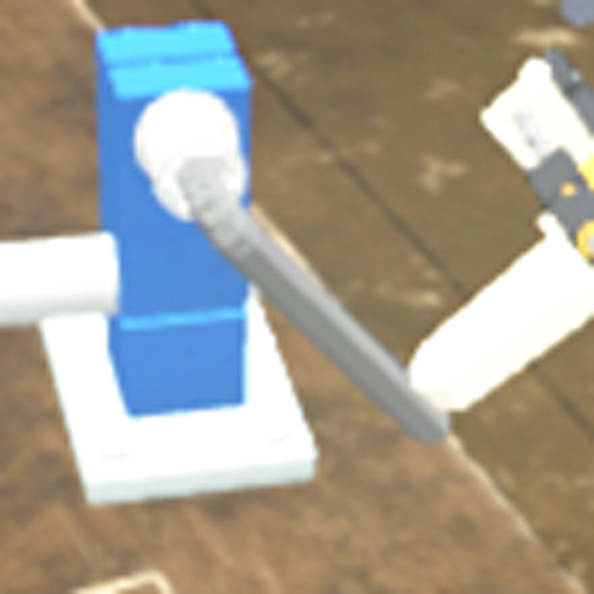

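View pics/c12d.png

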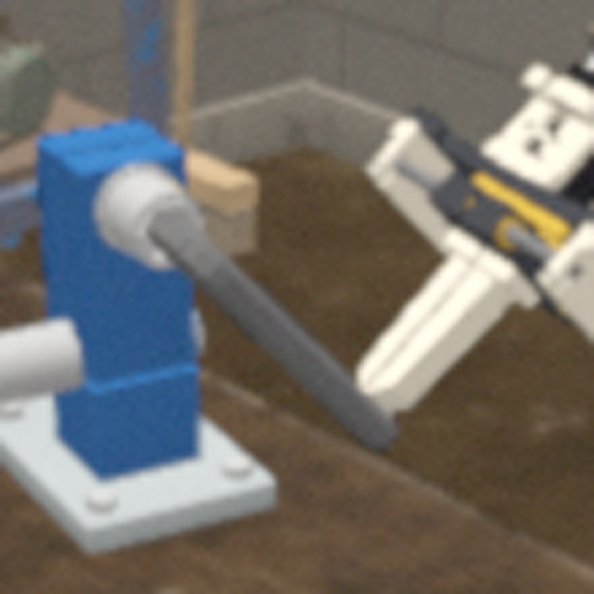

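```bash
cat > tri.py <<'E'
from h import *
q=np.load('q1.npy')
def ray(n,u):
    K,r,t=CAM[n];Rm=cv2.Rodrigues(r)[0];d=Rm.T@np.linalg.inv(K)@np.array([*u,1]);return -Rm.T@t,d/np.linalg.norm(d)
def tri(us,uc):
    A=np.zeros((3,3));b=np.zeros(3)
    for n,u in (('side',us),('scene',uc)):
        c,d=ray(n,u);M=np.eye(3)-np.outer(d,d);A+=M;b+=M@c
    X=np.linalg.solve(A,b)
    L=(X-[q[0],q[1],0])@Rz(q[2]); return X,L
def rep(us,uc):
    X,L=tri(us,uc); print('world',X.round(4),'clamp',L.round(4),'angle',np.degrees(np.arctan2(.155-L[2],-L[1])).round(1),'r',np.hypot(.155-L[2],L[1]).round(4), [proj('side',X)-us,proj('scene',X)-uc])
    # single-cam on plane clamp x=-.09
    for n,u in (('side',us),('scene',uc)):
        c,d=ray(n,u); c=(c-[q[0],q[1],0])@Rz(q[2]); d=d@Rz(q[2]); P=c+d*(-.09-c[0])/d[0]
        print(n,P.round(4),'ang',np.degrees(np.arctan2(.155-P[2],-P[1])).round(1),'r',np.hypot(.155-P[2],P[1]).round(4))
E
python3 - <<'E'
from tri import *
rep(np.array([334.6,240.6]),np.array([325.,240.]))
E
```

```text
world [0.5544 0.0931 0.0388] clamp [-0.0939 -0.0938  0.0388] angle 51.1 r 0.1493 [array([[-0.22255515, -0.31941417]]), array([[0.24186482, 0.24284272]])]
side [-0.09   -0.0955  0.035 ] ang 51.5 r 0.1533
scene [-0.09   -0.0951  0.0375] ang 51.0 r 0.1511
```

```bash
python3 shot.py wrist w12
python3 - <<'E'
import cv2
im=cv2.imread("pics/c12.png");cv2.imwrite("pics/c12e.png",cv2.resize(im[180:225,260:305],None,fx=13,fy=13,interpolation=cv2.INTER_CUBIC))
E
```

```text
13.2 [0.5529 0.0984 0.0591] [[-0.2021, -0.6255, -0.7536], [-0.9794, 0.1304, 0.1544], [0.0016, 0.7692, -0.639]] [ 6.27 -2.12  1.89] 0.0003
```

View pics/w12.png

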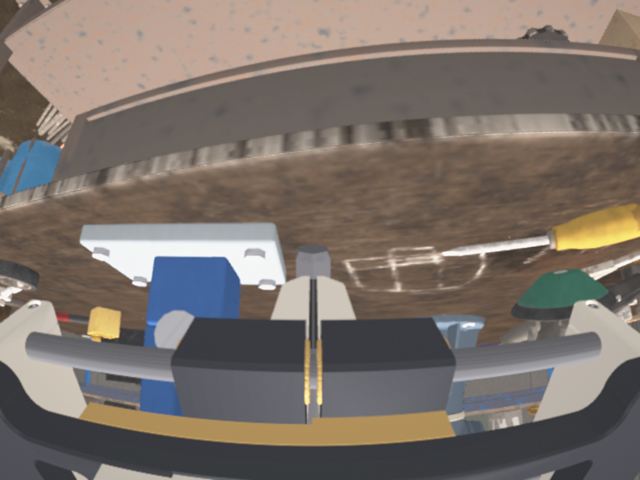

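View pics/c12e.png

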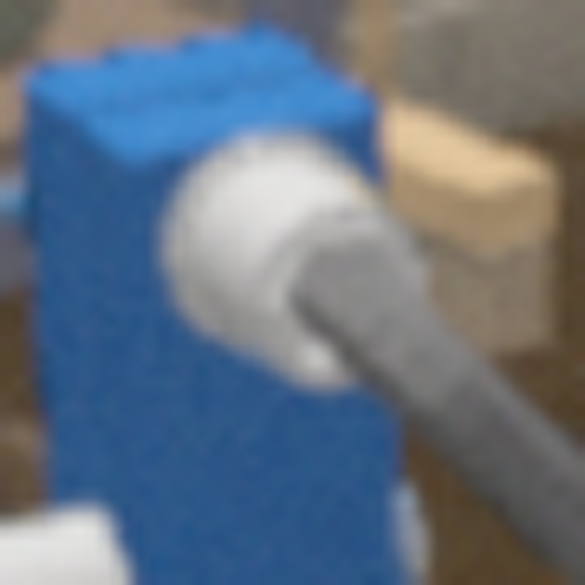

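Emit:
send_rows(
  deltas=[
    [-0.1,0,0,0,0,0.03,1],
    [-0.2,0,0,0,0,0.06,1],
    [-0.2,0,0,0,0,0.06,1],
    [-0.2,0,0,0,0,0.06,1],
  ],
)

```text
t: 13.58
position: [0.5517, 0.0986, 0.0579]
tcp_rot: [[-0.202, -0.613, -0.764], [-0.979, 0.128, 0.157], [0.001, 0.779, -0.626]]
ft_force: [8.3, -2.2, 3.8]
finger_gap: 0.0004
```

Emit:
send_rows(
  deltas=[
    [0,0,0,0,0,0.04,1],
    [0,0,0,0,0,0.08,1],
    [0,0,0,0,0,0.08,1],
    [0,0,0,0,0,0.08,1],
  ],
)

```text
t: 13.92
position: [0.55, 0.099, 0.0564]
tcp_rot: [[-0.203, -0.614, -0.763], [-0.979, 0.128, 0.157], [0.001, 0.779, -0.628]]
ft_force: [9.6, -2.6, 3.6]
finger_gap: 0.0003
```

Emit:
send_rows(
  deltas=[
    [0,0,0,0,0,-0.3,1],
    [0,0,0,0,0,-1,1],
    [0,0,0,0,0,-2,1],
    [1,0,0,0,0,-3,1],
    [2,0,0,0,-0.3,-4,1],
    [3,0,0,0,-0.6,-5,1],
    [4,0,0,0,-0.6,-5.3,1],
    [5,0,0,0,-0.6,-5.3,1],
  ],
)

```text
t: 14.58
position: [0.7292, 0.0619, 0.1706]
tcp_rot: [[-0.203, -0.882, -0.426], [-0.979, 0.183, 0.088], [0.0, 0.435, -0.9]]
ft_force: [0.7, 0.4, 0.2]
finger_gap: 0.0004
```

```bash
python3 go.py -101.7 .39 .14 .30 0
```

```text
[5.156, -0.001, -0.004, -0.19, 9.241, 0.87]
```

Emit:
send_rows(
  deltas=[
    [1,0,0,0,0.6,-0.5,1],
    [2,0,0,0,1.5,-0.6,1],
    [3,0,0,0,2.5,-0.3,1],
    [4,0,0,0,3.5,0,1],
    [5.15,0,0,-0.1,4.5,0.1,1],
    [5.15,0,0,-0.1,5.5,0.3,1],
    [5.15,0,0,-0.15,6.5,0.5,1],
    [5.15,0,0,-0.15,7.4,0.6,1],
  ],
)

```text
t: 15.25
position: [0.4825, 0.1184, 0.269]
tcp_rot: [[-0.203, -0.979, -0.003], [-0.979, 0.203, -0.0], [0.001, 0.003, -1.0]]
ft_force: [0.2, 1.1, 0.2]
finger_gap: 0.0006
```

```bash
python3 go.py -101.7 .39 .14 .30 0; python3 shot.py side s13; python3 shot.py wrist w13
```

```text
[0.037, -0.008, -0.001, -0.059, 2.376, -0.768]
15.25 [0.4825 0.1184 0.269 ] [[-0.2029, -0.9792, -0.0033], [-0.9792, 0.2029, -0.0], [0.0007, 0.0033, -1.0]] [0.21 1.06 0.19] 0.0006
15.3 [0.4782 0.1197 0.2715] [[-0.2017, -0.9794, -0.0031], [-0.9794, 0.2017, 0.0007], [-0.0001, 0.0032, -1.0]] [3.72 3.6  4.55] 0.0006
```

View pics/w13.png

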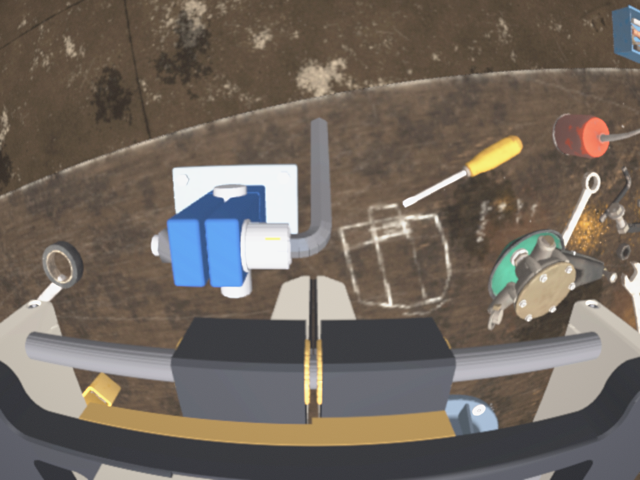

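View pics/s13.png

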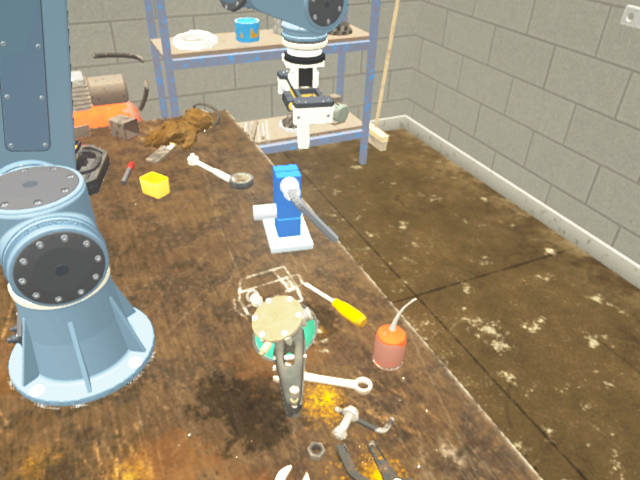

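```bash
python3 - <<'E'
import cv2
im=cv2.imread("pics/w13.png");cv2.imwrite("pics/w13c.png",cv2.resize(im[205:305,230:340],None,fx=6,fy=6,interpolation=cv2.INTER_CUBIC))
im=cv2.imread("pics/s13.png");cv2.imwrite("pics/s13c.png",cv2.resize(im[160:250,255:345],None,fx=6,fy=6,interpolation=cv2.INTER_CUBIC))
E
```

```text
(no output)
```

View pics/w13c.png

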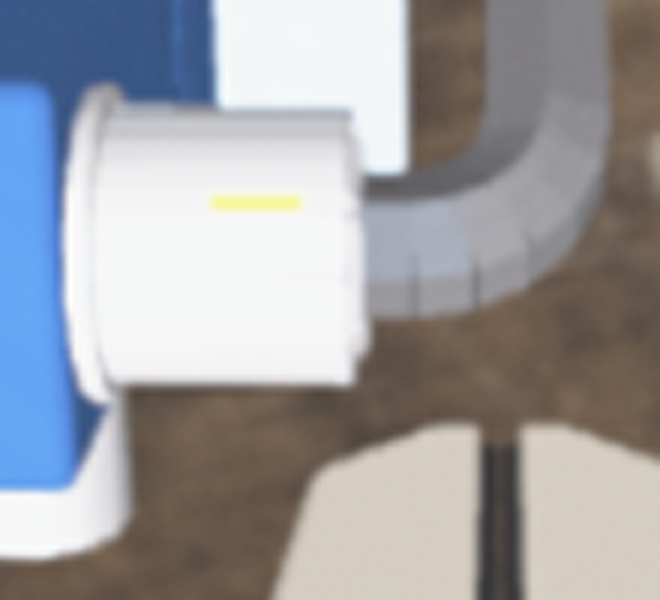

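View pics/s13c.png

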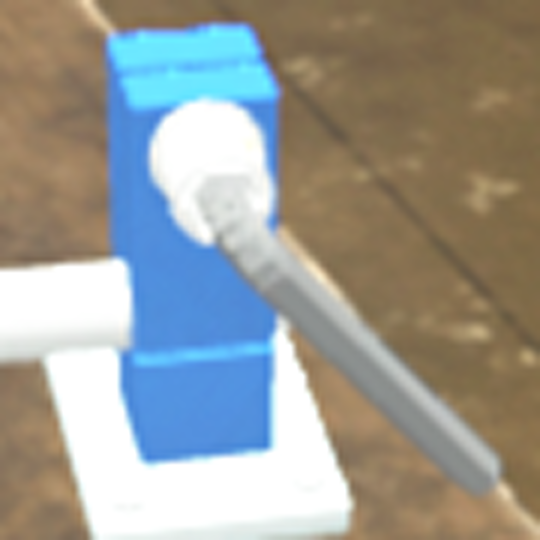

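```bash
python3 - <<'E'
import pickle
from h import *
q=np.load('q1.npy')
for nm in ('w1','w13'):
    s,p=pickle.load(open(nm+'.pkl','rb')); print(nm)
    for a in range(-10,61,5):
        t=np.radians(a); P=clampT(q,[(x,-.017*np.sin(t),.155+.017*np.cos(t)) for x in (-.06,-.05)])
        print(a,wproj(s['position'],s['tcp_rot'],P).round(1).tolist())
    y=(p['image'][:,:,0].astype(int)+p['image'][:,:,1]-2*p['image'][:,:,2])
    sub={'w1':(slice(95,145),slice(285,340)),'w13':(slice(215,275),slice(240,300))}[nm]
    ys,xs=np.where(y[sub]>80); print('yellow',len(xs),(xs+sub[1].start).mean() if len(xs) else 0,(ys+sub[0].start).mean() if len(xs) else 0,(xs.min()+sub[1].start,xs.max()+sub[1].start,ys.min()+sub[0].start,ys.max()+sub[0].start) if len(xs) else 0)
E
```

```text
w1
-10 [[308.8, 133.2], [308.3, 120.2]]
-5 [[310.8, 133.2], [310.3, 120.1]]
0 [[312.7, 133.1], [312.3, 120.0]]
5 [[314.7, 133.0], [314.2, 120.0]]
10 [[316.6, 133.0], [316.2, 119.9]]
15 [[318.5, 132.9], [318.1, 119.9]]
20 [[320.4, 132.8], [319.9, 119.8]]
25 [[322.2, 132.8], [321.7, 119.8]]
30 [[323.9, 132.7], [323.4, 119.7]]
35 [[325.5, 132.6], [325.0, 119.7]]
40 [[327.0, 132.6], [326.5, 119.7]]
45 [[328.3, 132.5], [327.9, 119.7]]
50 [[329.6, 132.4], [329.2, 119.7]]
55 [[330.7, 132.4], [330.3, 119.7]]
60 [[331.6, 132.3], [331.2, 119.7]]
yellow 2573 311.83521181500197 117.98911776136805 (np.int64(285), np.int64(339), np.int64(95), np.int64(144))
w13
-10 [[282.6, 254.8], [269.6, 254.8]]
-5 [[282.5, 253.1], [269.5, 253.0]]
0 [[282.5, 251.3], [269.4, 251.2]]
5 [[282.4, 249.4], [269.3, 249.4]]
10 [[282.4, 247.5], [269.3, 247.4]]
15 [[282.4, 245.5], [269.3, 245.5]]
20 [[282.4, 243.6], [269.3, 243.5]]
25 [[282.4, 241.6], [269.3, 241.6]]
30 [[282.4, 239.7], [269.3, 239.7]]
35 [[282.5, 237.8], [269.4, 237.8]]
40 [[282.5, 236.0], [269.5, 236.0]]
45 [[282.6, 234.2], [269.6, 234.2]]
50 [[282.7, 232.6], [269.7, 232.6]]
55 [[282.8, 231.0], [269.8, 231.0]]
60 [[282.9, 229.6], [270.0, 229.5]]
yellow 3116 267.7785622593068 241.52278562259306 (np.int64(240), np.int64(299), np.int64(215), np.int64(274))
```

```bash
python3 - <<'E'
import pickle
from h import *
from tri import ray
q=np.load('q1.npy')
s,p=pickle.load(open('w13.pkl','rb'))
pj=lambda P:wproj(s['position'],s['tcp_rot'],clampT(q,P))
t=np.linspace(0,2*np.pi,721)
for x in (-.03-.004,-.045,-.06): 
    r=pj(np.c_[np.full(721,x),.017*np.sin(t),.155+.017*np.cos(t)]); print(x,r[:,1].min().round(1),r[:,1].max().round(1))
s2,p2=pickle.load(open('s13.pkl','rb'))
im=p['image'][:,:,::-1].copy()[205:305,230:350]; im=cv2.resize(im,None,fx=6,fy=6,interpolation=cv2.INTER_CUBIC)
im2=p2['image'][:,:,::-1].copy()[160:250,255:345]; im2=cv2.resize(im2,None,fx=6,fy=6,interpolation=cv2.INTER_CUBIC)
for th,c in ((44,(0,0,255)),(50,(0,255,0))):
  a=np.radians(th)
  for dy,dz in ((-.0085,.0049),(-.0085,-.0049),(.0085,.0049),(.0085,-.0049),(0,.0098),(0,-.0098)):
    for seg in ([(.03,dy,dz),(.152,dy,dz)],[(dy,.026,dz),(dy,.05,dz)]):
        K=np.array(seg)
        # key x -> lever d=( -y cos, -z sin); key y -> clamp +x ; key z -> n
        d=np.array([0,-np.cos(a),-np.sin(a)]);n=np.array([0,-np.sin(a),np.cos(a)])
        P=np.array([-.065-.025,0,.155])+K[:,:1]*d+K[:,1:2]*np.array([1,0,0])+K[:,2:]*n
        u=((pj(P)-[230,205]+.5)*6).round().astype(int); cv2.line(im,tuple(map(int,u[0])),tuple(map(int,u[1])),c,1,cv2.LINE_AA)
        u=((proj('side',clampT(q,P))-[255,160]+.5)*6).round().astype(int); cv2.line(im2,tuple(map(int,u[0])),tuple(map(int,u[1])),c,1,cv2.LINE_AA)
cv2.imwrite('pics/ov_w13.png',im);cv2.imwrite('pics/ov_s13.png',im2)
E
```

```text
-0.034 223.1 265.2
-0.045 223.1 265.3
-0.06 223.1 265.4
```

View pics/ov_w13.png

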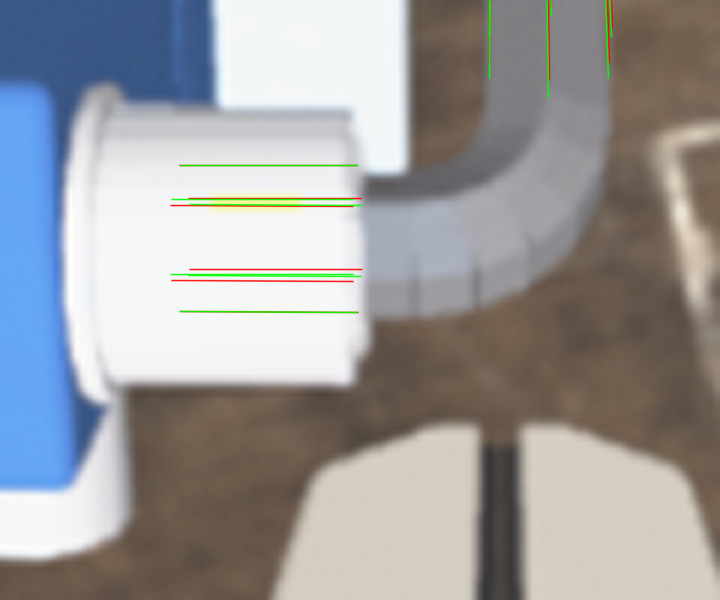

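View pics/ov_s13.png

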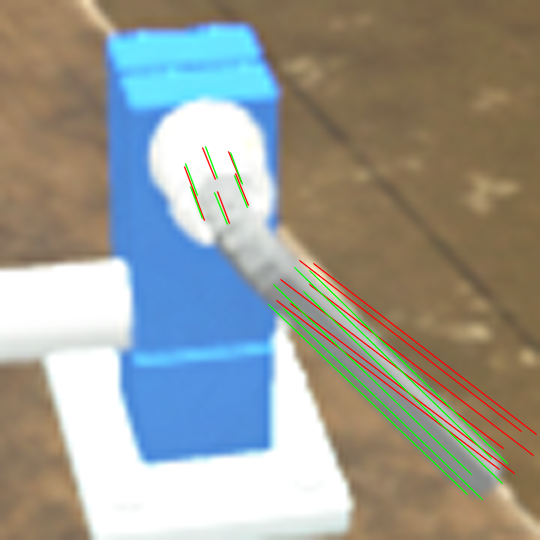

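```bash
python3 - <<'E'
import pickle
from h import *
q=np.load('q1.npy')
def draw(nm,cam,x0,y0,w,h,f,ths):
    s,p=pickle.load(open(nm+'.pkl','rb'))
    im=cv2.resize(p['image'][:,:,::-1].copy()[y0:y0+h,x0:x0+w],None,fx=f,fy=f,interpolation=cv2.INTER_CUBIC)
    for th,c in zip(ths,((0,0,255),(0,255,0))):
      a=np.radians(th)
      for dy,dz in ((-.0085,.0049),(-.0085,-.0049),(.0085,.0049),(.0085,-.0049),(0,.0098),(0,-.0098)):
        K=np.array([(.03,dy,dz),(.152,dy,dz)])
        d=np.array([0,-np.cos(a),-np.sin(a)]);n=np.array([0,-np.sin(a),np.cos(a)])
        P=np.array([-.065-.025,0,.155])+K[:,:1]*d+K[:,1:2]*np.array([1,0,0])+K[:,2:]*n
        u=((proj(cam,clampT(q,P))-[x0,y0]+.5)*f).round().astype(int); cv2.line(im,tuple(map(int,u[0])),tuple(map(int,u[1])),c,1,cv2.LINE_AA)
    cv2.imwrite(f'pics/a_{nm}.png',im)
draw('s8','side',280,170,90,60,8,(8,13)); draw('c8','scene',280,180,90,60,8,(8,13))
E
```

```text
(no output)
```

View pics/a_s8.png

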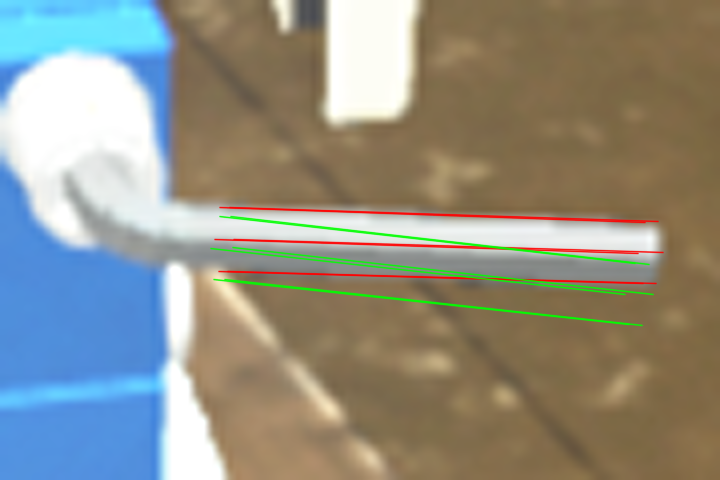

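View pics/a_c8.png

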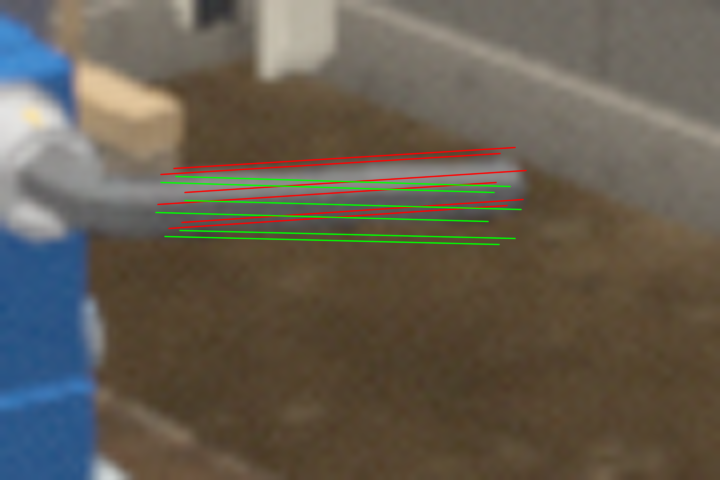

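Emit:
send_rows(
  deltas=[
    [0,0,0,-1.2,0.6,0,1],
    [0,0,0,-1.5,0.6,0,1],
    [0,0,0,-1.5,0.6,0,1],
    [0,0,0,-1.5,0.6,0,1],
    [0,0,0,-1.5,0.6,0,1],
  ],
)

```text
t: 15.77
position: [0.4701, 0.1824, 0.2705]
tcp_rot: [[-0.201, -0.98, -0.003], [-0.98, 0.201, 0.0], [0.001, 0.003, -1.0]]
ft_force: [-0.5, 0.2, 0.3]
finger_gap: 0.0007
```

```bash
python3 shot.py wrist w14; python3 - <<'E'
import pickle
from h import *
q=np.load('q1.npy')
s,p=pickle.load(open('w14.pkl','rb'))
u0=wproj(s['position'],s['tcp_rot'],clampT(q,[(-.05,0,.172)]))[0];print(u0)
x0,y0=int(u0[0]-45),int(u0[1]-45)
im=cv2.resize(p['image'][y0:y0+90,x0:x0+90,::-1],None,fx=6.5,fy=6.5,interpolation=cv2.INTER_CUBIC);cv2.imwrite('pics/w14c.png',im);print(x0,y0)
for a in range(0,61,5):
    t=np.radians(a);print(a,wproj(s['position'],s['tcp_rot'],clampT(q,[(-.055,-.017*np.sin(t),.155+.017*np.cos(t))])).round(1))
t=np.linspace(0,6.28,700);r=wproj(s['position'],s['tcp_rot'],clampT(q,np.c_[np.full(700,-.055),.017*np.sin(t),.155+.017*np.cos(t)]));print(r[:,1].min(),r[:,1].max())
E
```

```text
15.77 [0.4701 0.1824 0.2705] [[-0.2009, -0.9796, -0.0028], [-0.9796, 0.2009, 0.0], [0.0005, 0.0028, -1.0]] [-0.49  0.18  0.27] 0.0007
[348.79670773 225.62493664]
303 180
0 [[355.5 225.6]]
5 [[355.5 223.7]]
10 [[355.6 221.7]]
15 [[355.6 219.7]]
20 [[355.6 217.7]]
25 [[355.6 215.7]]
30 [[355.5 213.8]]
35 [[355.4 211.9]]
40 [[355.4 210.1]]
45 [[355.3 208.4]]
50 [[355.1 206.7]]
55 [[355.  205.2]]
60 [[354.8 203.8]]
198.2679351537385 241.52605939283504
```

View pics/w14c.png

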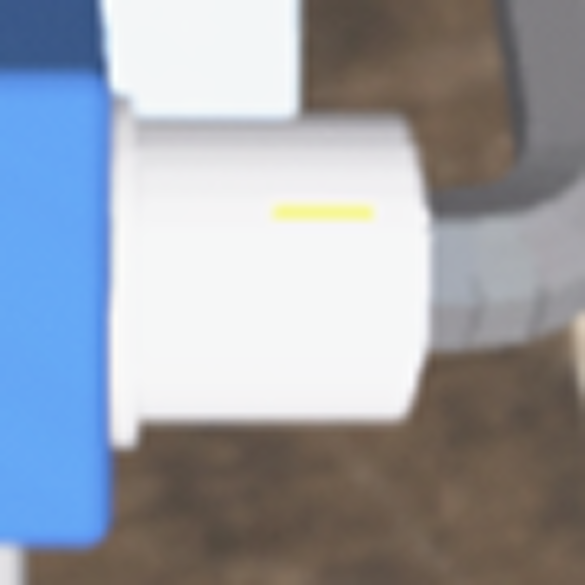

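```bash
python3 - <<'E'
from workcell import robot
print(robot.close_job())
E
```

```text
the job is handed in; nothing more can be done
None
```

I drew the key out, turned it 90° and pushed its short arm in until it met the socket floor at about 11 N. I let go, then pressed the long arm down near its end with the shut fingers until the screw reached its stop. The key is still in the screw, and I handed the job in about 16 s in with the robot clear of everything.

**Last checks:**
- **Screw at its stop:** the yellow mark on the screw head read 34.5–35° in the final wrist picture; the stop is at 34.4°. The resistance rose to about 10 N, well above the roughly 5 N that turns the screw.
- **Key fully home:** after pressing, the projected outline of a fully seated key matched the wrist picture.
- **Oil can and screwdriver:** I kept clear of both. They were upright and in place in the last pictures I viewed. I did not measure their positions again at the end.

**One check that disagreed:** the long arm rests at about 48°, where the 34.4° stop plus 0.15 rad of play would give about 43°. I think the extra few degrees come from the key wedging in the socket under the final press, but I did not confirm that.

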